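# Load the flash activator with heel blocks

## Task

Pull the activator's front flap down and add the three loose heel blocks to the one already set in its tray, making two neat rows of two: one block in the middle of each of the four compartments, lying flat with its flat end square and right up against the stop rail behind it; then push the flap fully shut. Set the blocks gently, and do not bump the lamp head or disturb the other things on the bench.

Things in the scene. Friction and masses are not known exactly. Their poses are not given: they have to be found in the camera images.
- activator: Heat unit fixed on the bench: grey base 200 (x) x 250 (y) x 40 mm, its top is the tray floor. Origin: centre of its underside; x points from the flap (robot's side) to the rear. Two stop rails across it, 6 thick, 10 high: front faces at x = -27 and +47 mm; centre rib 6 x 6 mm along y = 0; side walls 30 high, inner faces y = +-118; lamp posts 18 mm square at x = 90, y = +-115. Rear open.
- lamp: Aluminium lamp head, 110 (x) x 250 (y) x 45 mm high, fixed over the rear row; origin: centre of its underside, 175 mm above the tray floor; front edge at x = -10 mm of the activator, so the rear row lies beneath it.
- flap (a joint): Steel front flap of the tray, hinged at the bottom on the robot's side. 0 = closed (leaning 10 degrees back from upright, towards the lamp); grows as it swings down towards the robot; 1.1 rad = fully open (53 degrees down from upright). Its hinge is stiff: it stays where it is left. It starts closed or slightly ajar.
- flap_hinge (a point): Middle of the flap's hinge line, 100 mm in front of the activator's origin and 42 mm above the bench. Its z runs up along the flap, y along the hinge.
- flap_bar (a point): Middle of the round bar (12 mm diameter, 236 mm long, along y) that is the flap's top edge, 110 mm from the hinge. The sheet below it is 6 mm thick.
- block1: Loose beech heel block (50 g), D-shaped from above, 50 long x 44 wide x 34 mm high, one of four alike. Origin: middle of the bottom edge of its flat end face; the block runs from x = 0 (flat end, x points out of this face) to x = -50 mm (round end, radius 22 mm); its sides are flat and parallel, y = -22 and +22 mm, from x = -28 to 0. z up.
- block2: Loose beech heel block (50 g), D-shaped from above, 50 long x 44 wide x 34 mm high, one of four alike. Origin: middle of the bottom edge of its flat end face; the block runs from x = 0 (flat end, x points out of this face) to x = -50 mm (round end, radius 22 mm); its sides are flat and parallel, y = -22 and +22 mm, from x = -28 to 0. z up.
- block3: Loose beech heel block (50 g), D-shaped from above, 50 long x 44 wide x 34 mm high, one of four alike. Origin: middle of the bottom edge of its flat end face; the block runs from x = 0 (flat end, x points out of this face) to x = -50 mm (round end, radius 22 mm); its sides are flat and parallel, y = -22 and +22 mm, from x = -28 to 0. z up.
- block4: Already set in its place, rear row, right column: Loose beech heel block (50 g), D-shaped from above, 50 long x 44 wide x 34 mm high, one of four alike. Origin: middle of the bottom edge of its flat end face; the block runs from x = 0 (flat end, x points out of this face) to x = -50 mm (round end, radius 22 mm); its sides are flat and parallel, y = -22 and +22 mm, from x = -28 to 0. z up.
- place_front_left (a point): Place in the front row, left column: point on the tray floor (40 mm above the bench) at the front face of this row's stop rail, midway between centre rib and side wall. A well-set block has its origin here and its axes parallel to these.
- place_front_right (a point): Place in the front row, right column: point on the tray floor (40 mm above the bench) at the front face of this row's stop rail, midway between centre rib and side wall. A well-set block has its origin here and its axes parallel to these.
- place_rear_left (a point): Place in the rear row, left column: point on the tray floor (40 mm above the bench) at the front face of this row's stop rail, midway between centre rib and side wall. A well-set block has its origin here and its axes parallel to these.
- place_rear_right (a point): Place in the rear row, right column: point on the tray floor (40 mm above the bench) at the front face of this row's stop rail, midway between centre rib and side wall. A well-set block has its origin here and its axes parallel to these.
- jar: Glass jar, 70 mm across, 90 mm high; origin under its centre. Bystander.
- tape: Cardboard ring, 90 mm across, 25 mm high, lying flat; origin under its centre. Bystander.
- hammer: Hammer lying on the bench, handle along its x. Bystander.
Not all that is in view belongs to the job. What is shaped like the block3 but black or red is not meant. What is shaped like the block1 but orange is not meant.

How it is judged (in metres and radians):
On the way, in this order (a step that is already met when the one before it is completed fails the run):
1. the flap is pulled down, at least 0.95 rad open (value of joint flap above 0.95 rad), for 0.2 s.
2. all four blocks stand in their places with the flap still down ((x of block1 in the frame of activator between -0.029 and -0.025 m or x of block1 in the frame of activator between 0.045 and 0.049 m) and (y of block1 in the frame of activator between 0.0505 and 0.0705 m or y of block1 in the frame of activator between -0.0705 and -0.0505 m) and z of block1 in the frame of activator between 0.037 and 0.043 m and angle between the x axis of each of block1, block2, block3, block4 and the x axis of activator, either way round below 0.07 rad and angle between each of block1, block2, block3, block4's own z axis and vertical below 0.06 rad and (x of block2 in the frame of activator between -0.029 and -0.025 m or x of block2 in the frame of activator between 0.045 and 0.049 m) and (y of block2 in the frame of activator between 0.0505 and 0.0705 m or y of block2 in the frame of activator between -0.0705 and -0.0505 m) and z of block2 in the frame of activator between 0.037 and 0.043 m and (x of block3 in the frame of activator between -0.029 and -0.025 m or x of block3 in the frame of activator between 0.045 and 0.049 m) and (y of block3 in the frame of activator between 0.0505 and 0.0705 m or y of block3 in the frame of activator between -0.0705 and -0.0505 m) and z of block3 in the frame of activator between 0.037 and 0.043 m and (x of block4 in the frame of activator between -0.029 and -0.025 m or x of block4 in the frame of activator between 0.045 and 0.049 m) and (y of block4 in the frame of activator between 0.0505 and 0.0705 m or y of block4 in the frame of activator between -0.0705 and -0.0505 m) and z of block4 in the frame of activator between 0.037 and 0.043 m and value of joint flap above 0.8 rad), for 0.2 s.
At the end, for the whole second after the job is handed in: One block in each of the four places: flat end within 2 mm of the stop rail behind it, within 10 mm of the middle of its compartment, square within 4 degrees, flat on the tray (3 mm, 3.4 degrees), at rest; flap shut to within 0.06 rad ((x of block1 in the frame of activator between -0.029 and -0.025 m or x of block1 in the frame of activator between 0.045 and 0.049 m) and (y of block1 in the frame of activator between 0.0505 and 0.0705 m or y of block1 in the frame of activator between -0.0705 and -0.0505 m) and z of block1 in the frame of activator between 0.037 and 0.043 m and angle between the x axis of each of block1, block2, block3, block4 and the x axis of activator, either way round below 0.07 rad and angle between each of block1, block2, block3, block4's own z axis and vertical below 0.06 rad and (x of block2 in the frame of activator between -0.029 and -0.025 m or x of block2 in the frame of activator between 0.045 and 0.049 m) and (y of block2 in the frame of activator between 0.0505 and 0.0705 m or y of block2 in the frame of activator between -0.0705 and -0.0505 m) and z of block2 in the frame of activator between 0.037 and 0.043 m and (x of block3 in the frame of activator between -0.029 and -0.025 m or x of block3 in the frame of activator between 0.045 and 0.049 m) and (y of block3 in the frame of activator between 0.0505 and 0.0705 m or y of block3 in the frame of activator between -0.0705 and -0.0505 m) and z of block3 in the frame of activator between 0.037 and 0.043 m and (x of block4 in the frame of activator between -0.029 and -0.025 m or x of block4 in the frame of activator between 0.045 and 0.049 m) and (y of block4 in the frame of activator between 0.0505 and 0.0705 m or y of block4 in the frame of activator between -0.0705 and -0.0505 m) and z of block4 in the frame of activator between 0.037 and 0.043 m and value of joint flap below 0.06 rad and velocity of joint flap below 0.05 rad/s and linear speed of each of block1, block2, block3, block4 below 0.02 m/s); the robot touches nothing.
It fails at once if the lamp head is bumped (over 5 N) (contact force between any of the arm, the fingers, block1, block2, block3, block4 and lamp above 5 N).
It fails at once if a block is rammed into the tray or rail (over 60 N) (contact force between any of block1, block2, block3, block4 and activator above 60 N).
It fails at once if a bystander is moved more than 30 mm (distance of any of jar, tape, hammer from where it was at the start of the episode above 0.03 m).
It also fails if it takes over 72 s, if anything falls off the work surface, if the arm or the gripper's body presses on something with over 40 N, if the wrist force passes 120 N, or if a joint passes its speed limit or range.

## Robot

A 6-joint arm with a two-finger parallel gripper is mounted at the origin on the work surface. World frame = base frame: x ahead of the robot, y to its left, z up, the work surface at z = 0. Lengths are in mm, angles in degrees, forces in N, time in s.
With the tool pointing down it reaches from about 350 to 850 mm from the base axis. Payload 8.1 kg.
Tool frame: the origin (TCP) lies at the very end of the fingers, on their centre line; the grasp point (between the pads) lies 19 mm behind it; z points along the fingers, y is the line along which they close (so a half turn about z gives the same grasp; the last joint's range is limited). The gripper opens to 85 mm and grips with 20 to 120 N. Pads are 22 mm wide; open, the fingers measure 114 mm over their backs; the gripper's body (76 mm by 85 mm) begins 54 mm behind the grasp point. The pads swing forward as they close: fully open they stand 13 mm farther back than shut.
Start: joints at [-77.945, 7.471, 85.268, -0, 87.261, -4.893], TCP at [174.923, -573.94, 231.292] pointing down, gripper open.
Joint ranges: [-169.43, 169.43], [-51.17, 129.36], [1.28, 143.12], [-76.62, 256.62], [0, 156.53], [-152.29, 152.29]. Speed limits (degrees/s): [136.94, 136.94, 159.86, 180, 180, 180].

## Interface

Orientations are given as [roll, pitch, yaw] about the fixed x, y, z axes, in that order (R = Rz(yaw) Ry(pitch) Rx(roll)).
In Python, from bench import sense, eyes, job, models gives the robot as it stands. The module is installed in compiled form; this text tells all that it offers.
- The arm moves only by the tool apply_moves, never from a script. Its argument "rows" is a list of rows, each a list of 6 numbers: the shift along the tool's x, y, z in mm, then the turn, a rotation vector about the tool's x, y, z in rad. In form: [[dx, dy, dz, rx, ry, rz], ...]. A call has exactly 5 rows; each row shifts and turns the commanded pose from where the row before left it, along the tool's axes as they then stand; what a row does not reach is not made up. A row lasts 1/8 s, in which the tool goes at most 62.5 mm and 10.7 degrees, less where a joint would pass 70% of its speed; a pose out of reach is approached as far as the arm can. A call is refused whole if a number of a shift passes 62.5 or a number of a turn 0.188, either way. A call with a gripper value outside its range is refused whole. "fingers" is the finger opening in mm, from 0 to 85.4, set as the call begins (left out, the last holds). The fingers move at their own pace and stop on an object; "grip_force" is the grip in N (left out, the last holds). Time passes only in rows, so rows that do not move let the fingers close, or fill a call up. It gives the time, the measured TCP pose, the force, the opening and the grip force at its end, in the units of the state.
- sense(): the state, without advancing time (a new reading comes with each control period).
- eyes.snapshot(name): name is "scene" or "side" or "wrist"; returns (picture, depth): 400x640x3 uint8, red, green, blue; 400x640 float32, mm along the optical axis (not along the pixel's ray), 0 where there is no reading.
- eyes.get_calibration(name): a dict with "intrinsics" (3x3 intrinsics, pixels), "R" (3x3) and "t" (3): a world point X has camera coordinates R X + t; the wrist camera has in their place "mount" (4x4, takes a point from camera to tool coordinates, whose origin is the TCP and whose axes are the flange's). Camera axes: x right, y down, z forward; pixel columns grow to the right and rows downward; lengths in mm; the calibration is good to about 2 mm. A picture is of the moment at which its call begins: read the wrist's pose just before it. get_calibration takes no time and is no camera call.
- job.hand_in(): hands the job in; it is judged then, once.
Trained networks look in the newest picture that a camera, given by its name, has taken for a name from the list of things; names that differ only in an ending like _2 or _b are one class to them, and where a whole thing is asked for, a point or a joint stands for the part that bears it (a point fixed in the world has none). Each returns a list of dicts, best first, with "confidence" (0 to 1); they miss things now and then, are a little off and sometimes report something else, mostly with a low value. They report only what shows in the picture. A call takes as long as a camera call. They do not tell look-alikes from the thing itself.
- models.boxes_of(name, camera): "xyz" ([x, y, z] in mm, in world coordinates, good to about 4 mm: the middle of the surface that is visible of it).
- models.cut_out(name, camera): "pixels" (400x640 bool, what is visible of it).
- models.place_of(name, camera): "xyz" ([x, y, z] in mm, in world coordinates, good to about 4 mm: a listed point, or the origin of a listed thing).
The state is a dict: "time": time; "joint_pos": joint angles; "qd": joint speeds; "joint_efforts": joint torques, N m; "tool_pos": TCP position; "tcp_rot": TCP orientation; "ft_force": force on the tool from outside, world axes, zero at the start; "wrist_torque": the same for the moment, N m; "finger_gap": finger opening in mm; "grip_force": force on a finger pad.
Only numpy, scipy, OpenCV 4.12 (cv2) and the standard library are available. Lean on these libraries where they do the work, as an engineer would, in place of code of your own. Each camera call takes 0.05 s, during which the arm holds its last target. There are 200 camera calls.

## Working session

There is one attempt and no reset: what is moved stays moved. The work goes in short steps, Python scripts to look and compute and a tool call to move; the robot and the scene stay as the last step left them, time stands still between calls to the robot, and variables do not carry over. Pictures are saved under pics/ and viewed, at most 10 in all, crops included, and the job is handed in when it is done.

Besides the shell and the picture viewer there is one more tool, called after "Emit:" by a JSON object that holds its "name" and its "arguments". apply_moves: Moves the arm, as the interface text tells. Its arguments: {"type":"object","properties":{"rows":{"type":"array"},"fingers":{"type":"number"},"grip_force":{"type":"number"}},"required":["rows"]}

```bash
mkdir -p pics; python3 - <<'E'
from bench import sense, eyes, job, models
import cv2,numpy as np
for c in ["scene","side"]:
    p,d=eyes.snapshot(c); cv2.imwrite(f"pics/{c}0.png",p[:,:,::-1]); np.savez(f"{c}0.npz",p=p,d=d)
    for n in ["block1","activator","flap_bar","flap_hinge","place_front_left","place_front_right","place_rear_left","place_rear_right","jar","tape","hammer","lamp"]:
        for r in models.place_of(n,c): print(c,n,np.round(r["xyz"]),round(r["confidence"],2))
print(sense())
E
```

```text
scene block1 [565. -34. 153.] 0.72
scene block1 [502. 242.   3.] 0.71
scene block1 [ 560. -306.   -1.] 0.7
scene block1 [ 625. -397.    2.] 0.69
scene block1 [453. 349.  -5.] 0.68
scene block1 [617. 358.  -3.] 0.59
scene block1 [ 445. -333.   -0.] 0.59
scene block1 [626. -95.  42.] 0.45
scene activator [657. -35.  -1.] 0.97
scene flap_bar [566. -34. 153.] 0.8
scene place_front_left [635.  26.  44.] 0.71
scene place_front_right [630. -97.  43.] 0.94
scene place_front_right [ 505. -552.   -0.] 0.54
scene place_rear_left [709.  19.  42.] 0.69
scene place_rear_left [620. 358.  -2.] 0.55
scene place_rear_right [628. -95.  42.] 0.75
scene place_rear_right [707.  22.  39.] 0.6
scene place_rear_right [454. 347.  -4.] 0.59
scene jar [738. 301.  -2.] 0.69
scene hammer [ 503. -550.    0.] 0.89
scene hammer [656. -38.   2.] 0.4
scene lamp [702. -42. 212.] 0.94
side block1 [ 626. -396.    0.] 0.75
side block1 [ 567. -307.   -2.] 0.72
side block1 [702. -93.  37.] 0.66
side block1 [653. -37.   2.] 0.65
side block1 [ 447. -330.   -0.] 0.6
side activator [652. -39.   0.] 0.85
side flap_hinge [558. -3
[... 356 characters left out ...]
.] 0.23
{'time': 1.3, 'joint_pos': array([-7.79448940e+01,  7.47035354e+00,  8.52681542e+01, -3.02537697e-03,
        8.72627682e+01, -4.89119389e+00]), 'qd': array([ 0.04843225, -0.00756707,  0.08495259, -0.08064201,  0.01900308,
       -0.01619906]), 'joint_efforts': array([-2.35852676e-04, -5.69332874e+01, -5.00849605e+01, -2.63230095e-04,
        1.36200513e-03,  1.17297591e-05]), 'tool_pos': array([ 174.90498871, -573.93214021,  231.2973026 ]), 'tcp_rot': array([-1.79998471e+02,  2.90213090e-03,  1.69464445e+01]), 'ft_force': array([-0.4564772 , -0.18246768,  0.5502878 ]), 'wrist_torque': array([ 0.00287901, -0.01583112, -0.00846349]), 'grip_force': 0.0, 'finger_gap': 85.25051482022855}
```

View pics/scene0.png

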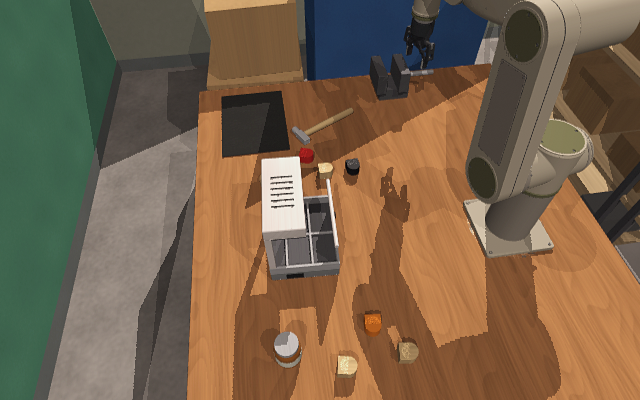

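View pics/side0.png

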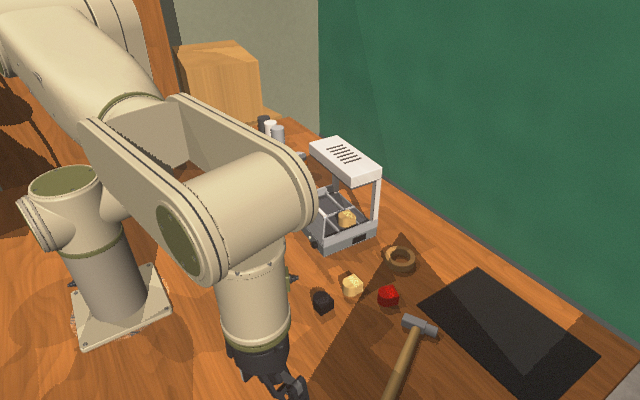

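```bash
cat > h.py <<'E'
import numpy as np,cv2
from bench import sense,eyes,models
from scipy.spatial.transform import Rotation as Ro
def pts(d,cal,T=None):
    K=cal["intrinsics"];v,u=np.mgrid[:400,:640]
    P=np.stack([(u-K[0,2])/K[0,0]*d,(v-K[1,2])/K[1,1]*d,d],-1)
    if T is None: return (P-cal["t"])@np.asarray(cal["R"])
    return P@T[:3,:3].T+T[:3,3]
def wristT(s,cal):
    T=np.eye(4);T[:3,:3]=Ro.from_euler("xyz",s["tcp_rot"],degrees=True).as_matrix();T[:3,3]=s["tool_pos"]
    return T@np.asarray(cal["mount"])
def wrist():
    s=sense();p,d=eyes.snapshot("wrist");c=eyes.get_calibration("wrist")
    return p,d,pts(d,c,wristT(s,c))
def tmpl(x,y): # signed outside distance of D shape
    dx=np.maximum(x,-28-x*0-1e9)
    box=np.maximum(np.maximum(x,np.abs(y)-22),-28-x)
    circ=np.hypot(x+28,y)-22
    return np.minimum(box,circ)
def fitD(Q): # Q: top-face points Nx2 -> origin,yaw
    from scipy.optimize import minimize
    c=Q.mean(0);best=None
    # grid overlap: penalise points outside and empty template cells
    g=np.stack(np.meshgrid(np.arange(-49,0,3.),np.arange(-21,22,3.)),-1).reshape(-1,2);g=g[tmpl(g[:,0],g[:,1])<-1]
    from scipy.spatial import cKDTree
    t=cKDTree(Q)
    def cost(p):
        R=np.array([[np.cos(p[2]),-np.sin(p[2])],[np.sin(p[2]),np.cos(p[2])]])
        L=(Q-p[:2])@R
        a=np.maximum(tmpl(L[:,0],L[:,1]),0); b=np.maximum(t.query(g@R.T+p[:2])[0]-2,0)
        return np.minimum(a,8).mean()+np.minimum(b,8).mean()
    for y in np.arange(0,2*np.pi,np.pi/12):
        p0=[c[0]+24*np.cos(y),c[1]+24*np.sin(y),y]
        r=minimize(cost,p0,method="Nelder-Mead",options=dict(initial_simplex=[p0]+[np.add(p0,e) for e in ([6,0,0],[0,6,0],[0,0,.2])]))
        if best is None or r.fun<best.fun: best=r
    return best.x[:2],np.degrees(best.x[2])%360,best.fun
E
python3 - <<'E'
from h import *
np.set_printoptions(suppress=True,precision=3)
for c in ["scene","side"]:
    z=np.load(c+"0.npz");cal=eyes.get_calibration(c);W=pts(z["d"],cal);ok=z["d"]>0
    for b in [(565,-306),(453,349),(617,358)]:
        m=ok&(np.hypot(W[...,0]-b[0],W[...,1]-b[1])<60)&(W[...,2]>27)&(W[...,2]<45)
        Q=W[m][:,:2]
        if len(Q)>40: print(c,b,len(Q),np.median(W[m][:,2]),fitD(Q))
    m=ok&(W[...,2]>250)&(W[...,2]<275)&(abs(W[...,0]-700)<120)&(abs(W[...,1]+40)<180)
    print("lamp",m.sum(),cv2.minAreaRect(W[m][:,:2].astype(np.float32)))
print(eyes.get_calibration("wrist")["mount"])
E
```

```text
scene (565, -306) 143 33.89067090440375 (array([ 564.478, -303.659]), np.float64(4.625164762714084), np.float64(0.27384864799615205))
scene (453, 349) 324 33.65415436252523 (array([452.419, 346.976]), np.float64(351.88039985029565), np.float64(0.0167202571133504))
scene (617, 358) 329 33.74682852493739 (array([614.519, 356.235]), np.float64(347.2101170524488), np.float64(0.0056934849582357516))
lamp 3106 ((700.6015625, -38.847076416015625), (252.4180450439453, 110.14152526855469), 86.79865264892578)
side (565, -306) 246 35.9662953942353 (array([ 566.665, -308.404]), np.float64(359.49394749169414), np.float64(0.07490492354721041))
lamp 1661 ((701.3504638671875, -42.3905029296875), (252.50091552734375, 112.57928466796875), 86.55528259277344)
[[  -0.      -0.962   -0.273   69.053]
 [   1.      -0.       0.       0.093]
 [  -0.      -0.273    0.962 -141.942]
 [   0.       0.       0.       1.   ]]
```

```bash
cat >> h.py <<'E'
import json,os
YA=-3.3; O=np.array([656.,-38.])
def A(x,y,z): 
    c,s=np.cos(np.radians(YA)),np.sin(np.radians(YA)); return np.array([O[0]+c*x-s*y,O[1]+s*x+c*y,z])
def rot(psi,a,phi): return (Ro.from_euler("xyz",[180,-a,psi],degrees=True)*Ro.from_euler("z",phi,degrees=True)).as_matrix()
def plan(wps,show=True):
    """wps: (pos,psi,a,phi,nrows)"""
    s=sense();st=json.load(open("st.json")) if os.path.exists("st.json") else [16.946,0,0]
    p=np.array(s["tool_pos"]);R=Ro.from_euler("xyz",s["tcp_rot"],degrees=True).as_matrix();q=np.array(st,float);rows=[]
    for pos,*ang,n in wps:
        p0=p.copy() if not rows else pw; q0=q
        for k in range(1,n+1):
            f=k/n;pt=p0+(np.asarray(pos)-p0)*f;qt=q0+(np.array(ang)-q0)*f
            d=np.round(R.T@(pt-p),1);rv=np.round(Ro.from_matrix(R.T@rot(*qt)).as_rotvec(),3)
            assert np.linalg.norm(d)<62.5 and np.linalg.norm(rv)<.187,(d,rv,k)
            rows.append(list(d)+list(rv));p=p+R@d;R=R@Ro.from_rotvec(rv).as_matrix()
        pw=np.asarray(pos,float);q=np.array(ang,float)
    while len(rows)%5: rows.append([0]*6)
    json.dump(list(q),open("st.json","w"))
    for i in range(0,len(rows),5): print(json.dumps([[float(x)+0. for x in r] for r in rows[i:i+5]]).replace(".0,",",").replace(".0]","]"))
def bar(j): t=j-np.radians(10);return np.array([-100-110*np.sin(t),42+110*np.cos(t)])
E
python3 - <<'E'
from h import *
z=np.load("scene0.npz");W=pts(z["d"],eyes.get_calibration("scene"))
c,s=np.cos(np.radians(YA)),np.sin(np.radians(YA))
X=(W[...,0]-O[0])*c+(W[...,1]-O[1])*s;Y=-(W[...,0]-O[0])*s+(W[...,1]-O[1])*c
m=(abs(Y)<105)&(X<-60)&(X>-130)&(W[...,2]>130)&(W[...,2]<175)
for sg in (-1,1):
    k=m&(sg*Y>0)&(W[...,2]>150);print("bar",sg,k.sum(),np.median(X[k]),W[...,2][k].max())
print(np.percentile(W[...,2][m],[5,50,95]),np.percentile(X[m],[5,50,95]))
a=np.radians(45);b=bar(0.1)
n=np.array([np.cos(a),np.sin(a)]);l=np.array([np.sin(a),-np.cos(a)])
t=b+32*n+25*l; so=t-110*l
print(bar(0),b,t,so)
plan([((330,-330,330),0,20,-90,9),(A(so[0]-60,0,so[1]+30),YA,45,-180,10),(A(so[0],0,so[1]),YA,45,-180,2),(A(t[0],0,t[1]),YA,45,-180,3)])
E
```

```text
bar -1 114 -90.03940266517499 160.8082939571164
bar 1 134 -90.25363426760669 162.79603699399573
[152.20643272 156.20602218 159.77344717] [-95.74488232 -90.11675933 -85.04447467]
[-80.89870046 150.32885283] [-91.80896689 151.69460778] [-51.50388036 156.64435525] [-129.28562629  234.42610118]
[[24.4, -20.9, -11, -0.004, 0.039, -0.142], [27.5, -17.2, -10, -0.012, 0.037, -0.141], [30, -13, -9.1, -0.019, 0.033, -0.142], [31.8, -8.4, -8.4, -0.026, 0.03, -0.142], [32.9, -3.6, -7.5, -0.032, 0.023, -0.142]]
[[33.2, 1.3, -6.8, -0.035, 0.017, -0.143], [32.8, 6.2, -6.1, -0.039, 0.009, -0.142], [31.6, 11.1, -5.4, -0.04, 0.001, -0.143], [29.7, 15.7, -4.9, -0.039, -0.008, -0.144], [30.3, 10.6, 10.8, -0.044, -0.005, -0.151]]
[[28.5, 14.6, 11.2, -0.042, -0.013, -0.152], [26, 18.3, 11.6, -0.039, -0.019, -0.152], [23.3, 21.6, 11.9, -0.036, -0.025, -0.152], [20.1, 24.4, 12.2, -0.031, -0.03, -0.152], [16.5, 26.8, 12.4, -0.026, -0.036, -0.153]]
[[12.7, 28.8, 12.6, -0.02, -0.039, -0.152], [8.8, 30.1, 12.8, -0.014, -0.042, -0.152], [4.6, 31, 12.9, -0.006, -0.043, -0.153], [0.4, 31.3, 13.1, 0, -0.044, -0.153], [-10.6, 0, 31.8, 0, 0, 0]]
[[-10.6, 0, 31.8, 0, 0, 0], [0, 0, 36.7, 0, 0, 0], [0, -0.1, 36.6, 0, 0, 0], [0, 0, 36.7, 0, 0, 0], [0, 0, 0, 0, 0, 0]]
```

Emit:
{"name": "apply_moves", "arguments": {"rows": [[24.4,-20.9,-11,-0.004,0.039,-0.142],[27.5,-17.2,-10,-0.012,0.037,-0.141],[30,-13,-9.1,-0.019,0.033,-0.142],[31.8,-8.4,-8.4,-0.026,0.03,-0.142],[32.9,-3.6,-7.5,-0.032,0.023,-0.142]], "fingers": 0, "grip_force": 20}}

```text
time: 1.92
tool_pos: [261.6, -437.6, 286.6]
tcp_rot: [171.3, -7.1, 58.3]
ft_force: [0.6, -0.7, 0.6]
finger_gap: -0.4
grip_force: 0.0
```

Emit:
{"name": "apply_moves", "arguments": {"rows": [[33.2,1.3,-6.8,-0.035,0.017,-0.143],[32.8,6.2,-6.1,-0.039,0.009,-0.142],[31.6,11.1,-5.4,-0.04,0.001,-0.143],[29.7,15.7,-4.9,-0.039,-0.008,-0.144],[30.3,10.6,10.8,-0.044,-0.005,-0.151]]}}

```text
time: 2.55
tool_pos: [344.6, -299.4, 325.4]
tcp_rot: [157.6, 3.7, 98.2]
ft_force: [0.3, -0.5, -0.4]
finger_gap: -0.1
grip_force: 0.0
```

Emit:
{"name": "apply_moves", "arguments": {"rows": [[28.5,14.6,11.2,-0.042,-0.013,-0.152],[26,18.3,11.6,-0.039,-0.019,-0.152],[23.3,21.6,11.9,-0.036,-0.025,-0.152],[20.1,24.4,12.2,-0.031,-0.03,-0.152],[16.5,26.8,12.4,-0.026,-0.036,-0.153]]}}

```text
time: 3.18
tool_pos: [428.3, -159.1, 290.5]
tcp_rot: [157.9, 26.7, 137.1]
ft_force: [-0.5, -1.8, 0.8]
finger_gap: 0.0
grip_force: 0.0
```

Emit:
{"name": "apply_moves", "arguments": {"rows": [[12.7,28.8,12.6,-0.02,-0.039,-0.152],[8.8,30.1,12.8,-0.014,-0.042,-0.152],[4.6,31,12.9,-0.006,-0.043,-0.153],[0.4,31.3,13.1,0,-0.044,-0.153],[0,0,0,0,0,0]]}}

```text
time: 3.8
tool_pos: [516.7, -49.4, 265.5]
tcp_rot: [178.5, 42.5, 176.8]
ft_force: [-0.5, 0.3, -0.2]
finger_gap: -0.2
grip_force: 0.0
```

```bash
python3 - <<'E'
from h import *
s=sense();print(s["tool_pos"],s["tcp_rot"],s["joint_pos"],s["qd"])
plan([(A(-129,0,234),YA,45,-180,2),(A(-51,0,156.6),YA,45,-180,3)])
E
```

```text
[516.74328815 -49.41680402 265.54241971] [178.53297928  42.47345356 176.83913475] [ -20.24970647  -51.12084789  136.33863856   15.79088419   54.96965039
 -112.06655332] [-3.84657386 -0.02448646 -1.6588765   0.90471029  2.52290019  1.2985141 ]
[[7.2, 9.3, 15.1, 0.027, -0.044, 0.001], [7.8, 9.7, 14.4, 0, 0, 0], [-0.1, 0, 36.7, 0, 0, 0], [-0.2, 0, 36.6, 0, 0, 0], [-0.1, 0, 36.6, 0, 0, 0]]
```

```bash
cat >> h.py <<'E'
def hook(j,a,off,L):
    r=np.radians(a);b=bar(j);return A(b[0]+off*np.cos(r)+L*np.sin(r),0,b[1]+off*np.sin(r)-L*np.cos(r))
E
python3 - <<'E'
from h import *
w=[(hook(.1,30,32,-90),YA,30,-180,3),(hook(.1,30,32,12),YA,30,-180,4)]
for j in np.arange(.1,1.11,.1): 
    a=30-15*(j-.1); w.append((hook(j,a,17,12),YA,a,-180,1))
for x in w: print(np.round(x[0]))
plan(w)
E
```

```text
[547. -32. 246.]
[598. -35. 157.]
[585. -34. 150.]
[574. -33. 150.]
[563. -33. 148.]
[552. -32. 146.]
[541. -31. 142.]
[531. -31. 138.]
[521. -30. 132.]
[512. -30. 126.]
[503. -29. 118.]
[495. -29. 110.]
[488. -28. 101.]
[[-2.7, 6.2, 11.7, 0.027, 0.043, 0.002], [-3.2, 6.4, 11.3, 0, 0.087, 0], [-4.2, 6.5, 11, 0, 0.088, 0], [0, 0, 25.5, 0, 0, 0], [0, 0, 25.5, 0, 0, 0]]
[[-0.1, 0, 25.5, 0, 0, 0], [0, 0, 25.5, 0, 0, 0], [15, 0, 0, 0, 0, 0], [9.7, 0, -5.2, 0, 0.026, 0], [10.4, 0, -4.1, 0, 0.026, 0]]
[[10.8, 0, -2.8, 0, 0.026, 0], [11.2, 0, -1.4, 0, 0.026, 0], [11.3, 0, 0, 0, 0.027, 0], [11.3, 0, 1.3, 0, 0.026, 0], [11.1, 0, 2.8, 0, 0.026, 0]]
[[10.7, 0, 4, 0, 0.026, 0], [10.1, 0, 5.3, 0, 0.026, 0], [9.5, 0, 6.6, 0, 0.026, 0], [0, 0, 0, 0, 0, 0], [0, 0, 0, 0, 0, 0]]
```

Emit:
{"name": "apply_moves", "arguments": {"rows": [[-2.7,6.2,11.7,0.027,0.043,0.002],[-3.2,6.4,11.3,0,0.087,0],[-4.2,6.5,11,0,0.088,0],[0,0,25.5,0,0,0],[0,0,25.5,0,0,0]]}}

```text
time: 4.42
tool_pos: [573.7, -37.4, 203.5]
tcp_rot: [180.0, 30.1, 176.2]
ft_force: [-0.4, 0.6, -0.4]
finger_gap: -0.2
grip_force: 0.0
```

Emit:
{"name": "apply_moves", "arguments": {"rows": [[-0.1,0,25.5,0,0,0],[0,0,25.5,0,0,0],[15,0,0,0,0,0],[9.7,0,-5.2,0,0.026,0],[10.4,0,-4.1,0,0.026,0]]}}

```text
time: 5.05
tool_pos: [563.5, -36.6, 151.1]
tcp_rot: [180.0, 27.1, 176.3]
ft_force: [2.2, -0.6, 1.1]
finger_gap: 0.0
grip_force: 1.3
```

Close to plan, and pulling gently. Continue.

Emit:
{"name": "apply_moves", "arguments": {"rows": [[10.8,0,-2.8,0,0.026,0],[11.2,0,-1.4,0,0.026,0],[11.3,0,0,0,0.027,0],[11.3,0,1.3,0,0.026,0],[11.1,0,2.8,0,0.026,0]]}}

```text
time: 5.68
tool_pos: [511.4, -32.3, 126.2]
tcp_rot: [180.0, 19.4, 176.4]
ft_force: [1.8, 0.7, 2.6]
finger_gap: 0.2
grip_force: 1.0
```

Emit:
{"name": "apply_moves", "arguments": {"rows": [[10.7,0,4,0,0.026,0],[10.1,0,5.3,0,0.026,0],[9.5,0,6.6,0,0.026,0],[0,0,0,0,0,0],[0,0,0,0,0,0]]}}

```text
time: 6.3
tool_pos: [490.5, -31.2, 104.3]
tcp_rot: [-180.0, 15.4, 176.4]
ft_force: [3.8, 0.1, 9.7]
finger_gap: -0.0
grip_force: 4.6
```

```bash
cat >> h.py <<'E'
def act(W): 
    c,s=np.cos(np.radians(YA)),np.sin(np.radians(YA));x=W[...,0]-O[0];y=W[...,1]-O[1]
    return np.stack([x*c+y*s,-x*s+y*c,W[...,2]],-1)
E
python3 - <<'E'
from h import *
print(sense()["joint_pos"],sense()["ft_force"])
p,d=eyes.snapshot("scene");L=act(pts(d,eyes.get_calibration("scene")))
cv2.imwrite("pics/open.png",cv2.resize(p[130:300,200:420,::-1],None,fx=3,fy=3))
m=(abs(L[...,1])<110)&(L[...,0]<-130)&(L[...,0]>-230)&(L[...,2]>50)&(abs(L[...,1])>60)
print(m.sum(),np.percentile(L[m],[2,50,98],axis=0))
E
```

```text
[-11.09327534 -19.67400762 125.43647734   2.29277194  59.03112868
 -98.42199738] [3.75182978 0.10214662 9.72954468]
633 [[-226.10861213 -107.91816514   67.11437599]
 [-161.40869829   67.52207439   90.90203932]
 [-131.28921935  107.87258888  466.77743552]]
```

View pics/open.png

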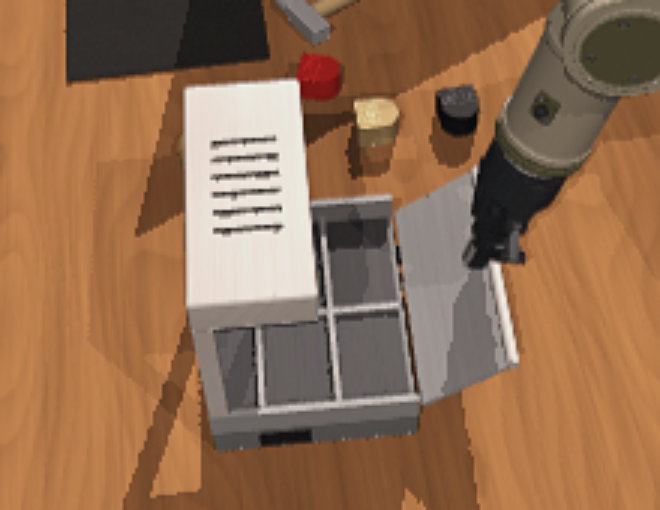

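```bash
cat >> h.py <<'E'
def tcp(o,psi,a,gz,gx=-18):
    c,s=np.cos(np.radians(psi)),np.sin(np.radians(psi));k=gx+19*np.sin(np.radians(a))
    return np.array([o[0]+c*k,o[1]+s*k,gz-19*np.cos(np.radians(a))])
E
python3 - <<'E'
from h import *
p,d=eyes.snapshot("scene");L=act(pts(d,eyes.get_calibration("scene")))
m=(abs(L[...,1])<105)&(L[...,0]<-125)&(L[...,0]>-215)&(L[...,2]>50)&(L[...,1]>20)&(L[...,2]<130)
q=L[m];print(len(q),np.percentile(np.arctan2(-q[:,0]-100,q[:,2]-42),[10,50,90])+.175)
t=tcp((614.5,356.2),-12.8,48,26);print(t)
s=sense()["tool_pos"]
plan([(s+[0,0,130],YA,15,-180,3),(t+[0,0,120],-12.8,48,-180,8),(t,-12.8,48,-180,4)])
E
```

```text
653 [1.02037984 1.06421623 1.09927367]
[610.71617836 357.05966318  13.28651848]
[[-11.5, 0, -41.8, -0.002, 0.006, -0.005], [-11.2, 0, -41.8, 0, 0, 0], [-11.2, 0, -41.9, 0, 0, 0], [-8.6, 49.3, 15.4, 0.007, -0.072, 0.02], [-6.4, 49.6, 15.5, 0.007, -0.072, 0.019]]
[[-4.3, 49.8, 15.7, 0.009, -0.072, 0.019], [-2.3, 50, 15.4, 0.01, -0.072, 0.018], [-0.3, 50.1, 14.9, 0.012, -0.072, 0.017], [1.6, 50.4, 14.4, 0.012, -0.072, 0.017], [3.4, 50.4, 13.5, 0.014, -0.072, 0.015]]
[[5.2, 50.6, 12.6, 0.015, -0.072, 0.015], [22.3, 0, 20, 0, 0, 0], [22.3, -0.1, 20.1, 0, 0, 0], [22.3, 0, 20.1, 0, 0, 0], [22.3, 0, 20, 0, 0, 0]]
```

Emit:
{"name": "apply_moves", "arguments": {"rows": [[-11.5,0,-41.8,-0.002,0.006,-0.005],[-11.2,0,-41.8,0,0,0],[-11.2,0,-41.9,0,0,0],[-8.6,49.3,15.4,0.007,-0.072,0.02],[-6.4,49.6,15.5,0.007,-0.072,0.019]], "fingers": 70}}

```text
time: 7.02
tool_pos: [519.4, 66.3, 207.0]
tcp_rot: [180.0, 23.1, 174.1]
ft_force: [-0.1, -0.6, -1.6]
finger_gap: 70.3
grip_force: 0.0
```

Emit:
{"name": "apply_moves", "arguments": {"rows": [[-4.3,49.8,15.7,0.009,-0.072,0.019],[-2.3,50,15.4,0.01,-0.072,0.018],[-0.3,50.1,14.9,0.012,-0.072,0.017],[1.6,50.4,14.4,0.012,-0.072,0.017],[3.4,50.4,13.5,0.014,-0.072,0.015]]}}

```text
time: 7.65
tool_pos: [593.4, 310.2, 142.3]
tcp_rot: [-179.9, 43.8, 168.5]
ft_force: [1.6, -1.5, 0.1]
finger_gap: 69.7
grip_force: 0.0
```

Emit:
{"name": "apply_moves", "arguments": {"rows": [[5.2,50.6,12.6,0.015,-0.072,0.015],[0,0,0,0,0,0],[0,0,0,0,0,0],[0,0,0,0,0,0],[0,0,0,0,0,0]]}}

```text
time: 8.28
tool_pos: [609.7, 356.5, 133.4]
tcp_rot: [179.8, 47.9, 166.9]
ft_force: [0.0, 0.1, -0.3]
finger_gap: 70.4
grip_force: 0.0
```

```bash
python3 - <<'E'
from h import *
t=tcp((614.5,356.2),-12.8,48,26);print(t)
s=sense();print(s["tool_pos"],s["tcp_rot"],s["joint_pos"])
p,d,W=wrist();cv2.imwrite("pics/w1.png",p[:,:,::-1])
m=(d>0)&(np.hypot(W[...,0]-590,W[...,1]-361)<50)&(W[...,2]>27)&(W[...,2]<42)
print(m.sum(),fitD(W[m][::5,:2]) if m.sum()>300 else 0)
plan([(t,-12.8,48,-180,4)])
E
```

```text
[610.71617836 357.05966318  13.28651848]
[609.67949285 356.49911888 133.39569465] [179.797168    47.86232516 166.9480337 ] [ 44.85398627  11.1082463  105.40245298 -55.95580633  49.1023037
   0.91063019]
4301 (array([615.87791172, 356.83542032]), np.float64(347.59137075178853), np.float64(2.416436112095847e-05))
[[22.1, 0.1, 20.3, 0, -0.002, -0.003], [22.1, 0.2, 20.3, 0, 0, 0], [22.1, 0.1, 20.2, 0, 0, 0], [22.1, 0.2, 20.3, 0, 0, 0], [0, 0, 0, 0, 0, 0]]
```

View pics/w1.png

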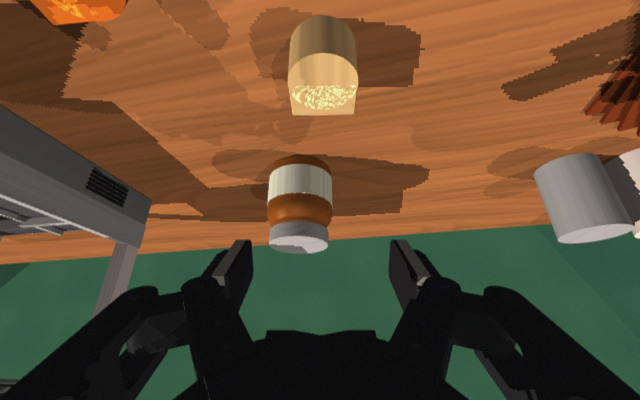

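Emit:
{"name": "apply_moves", "arguments": {"rows": [[22.4,0.1,21,0,-0.002,-0.003],[22.1,0.2,20.3,0,0,0],[22.1,0.1,20.2,0,0,0],[22.1,0.2,20.3,0,0,0],[0,0,0,0,0,0]]}}

```text
time: 8.95
tool_pos: [608.9, 355.4, 8.2]
tcp_rot: [-179.5, 47.8, 167.6]
ft_force: [0.6, -0.5, 0.3]
finger_gap: 70.1
grip_force: 0.0
```

Emit:
{"name": "apply_moves", "arguments": {"rows": [[0,0,0,0,0,0],[0,0,0,0,0,0],[0,0,0,0,0,0],[0,0,0,0,0,0],[0,0,0,0,0,0]], "fingers": 38, "grip_force": 25}}

```text
time: 9.57
tool_pos: [611.3, 358.4, 13.1]
tcp_rot: [-180.0, 48.0, 167.3]
ft_force: [-3.0, -0.6, 7.4]
finger_gap: 43.5
grip_force: 26.9
```

```bash
python3 - <<'E'
from h import *
s=sense();t=s["tool_pos"];print(t,s["tcp_rot"],s["finger_gap"],s["grip_force"])
# grasp offset of TCP along block from block origin
o=np.array([615.9,356.8]);u=np.array([np.cos(np.radians(-12.4)),np.sin(np.radians(-12.4))])
k=(t[:2]-o)@u;print("k",k,"lat",(t[:2]-o)@[-u[1],u[0]])
def pl(x,y,dz): return A(x+k,y,40+t[2]+dz)
json.dump([k,t[2]],open("g.json","w"))
T=pl(42,60.5,4)
r=np.radians(48);B=T-200*np.array([np.sin(r)*np.cos(np.radians(YA)),np.sin(r)*np.sin(np.radians(YA)),-np.cos(r)])
print(T,B)
plan([(t+[-20,0,150],-9,48,-180,4),(B,YA,48,-180,6),(T,YA,48,-180,5)])
E
```

```text
[611.26170101 358.36957931  13.13645474] [-179.99033611   48.0437106   167.31159319] 43.51490377735841 26.878235826152377
k -4.867142171791697 lat 0.5369579524189949
[696.55390837  20.26216308  57.13645474] [548.17139736  28.81784483 190.96257602]
[[-24.6, -1.1, -28.7, -0.011, 0.001, -0.01], [-24.6, -1, -28.7, -0.012, 0, -0.011], [-24.6, -1, -28.8, -0.013, 0, -0.011], [-24.6, -0.9, -28.7, -0.012, 0, -0.011], [-4.4, -55.3, -2, -0.012, 0, -0.011]]
[[-3.9, -55.4, -2.7, -0.013, 0, -0.011], [-3.2, -55.4, -3.4, -0.012, 0, -0.011], [-2.6, -55.4, -4, -0.012, 0, -0.011], [-2, -55.3, -4.7, -0.013, 0, -0.012], [-1.4, -55.3, -5.4, -0.012, 0, -0.011]]
[[0, 0, 40, 0, 0, 0], [0, 0, 40, 0, 0, 0], [0, 0, 40, 0, 0, 0], [0, 0, 40, 0, 0, 0], [0, -0.1, 40, 0, 0, 0]]
```

```bash
python3 - <<'E'
from h import *
k,tz=json.load(open("g.json"));t=sense()["tool_pos"];json.dump([-12.8,48,-180],open("st.json","w"))
T=A(41+k,60.5,40+tz+4)
r=np.radians(48);B=T-130*np.array([np.sin(r)*np.cos(np.radians(YA)),np.sin(r)*np.sin(np.radians(YA)),-np.cos(r)])
print(T,B)
plan([(t+[-20,0,100],-9,48,-180,4),(B,YA,48,-180,7),(B,YA,48,-180,1),(T,YA,48,-180,6),(T,YA,48,-180,2)])
E
```

```text
[695.55556655  20.3197271   57.13645474] [599.1069344   25.88092024 144.12343357]
[[-15.3, -1.1, -20.3, -0.011, 0.001, -0.01], [-15.3, -1, -20.4, -0.012, 0, -0.011], [-15.3, -1, -20.4, -0.013, 0, -0.011], [-15.3, -0.8, -20.4, -0.012, 0, -0.011], [-9, -46.8, 3.4, -0.011, 0, -0.01]]
[[-8.5, -46.8, 2.9, -0.01, 0, -0.009], [-8.2, -47, 2.4, -0.011, 0, -0.01], [-7.6, -47.1, 1.8, -0.01, 0, -0.009], [-7.2, -47.1, 1.4, -0.011, 0, -0.01], [-6.8, -47.2, 0.9, -0.01, 0, -0.009]]
[[-6.3, -47.3, 0.5, -0.011, 0, -0.01], [0, 0, 0, 0, 0, 0], [0, 0, 21.6, 0, 0, 0], [0, 0, 21.7, 0, 0, 0], [0, 0, 21.7, 0, 0, 0]]
[[0, 0, 21.6, 0, 0, 0], [0, 0, 21.7, 0, 0, 0], [0, 0, 21.7, 0, 0, 0], [0, 0, 0, 0, 0, 0], [0, 0, 0, 0, 0, 0]]
```

Emit:
{"name": "apply_moves", "arguments": {"rows": [[-15.3,-1.1,-20.3,-0.011,0.001,-0.01],[-15.3,-1,-20.4,-0.012,0,-0.011],[-15.3,-1,-20.4,-0.013,0,-0.011],[-15.3,-0.8,-20.4,-0.012,0,-0.011],[-9,-46.8,3.4,-0.011,0,-0.01]]}}

```text
time: 10.2
tool_pos: [593.1, 313.8, 120.0]
tcp_rot: [179.7, 48.1, 171.9]
ft_force: [0.5, -1.5, -0.2]
finger_gap: 43.2
grip_force: 26.1
```

Emit:
{"name": "apply_moves", "arguments": {"rows": [[-8.5,-46.8,2.9,-0.01,0,-0.009],[-8.2,-47,2.4,-0.011,0,-0.01],[-7.6,-47.1,1.8,-0.01,0,-0.009],[-7.2,-47.1,1.4,-0.011,0,-0.01],[-6.8,-47.2,0.9,-0.01,0,-0.009]]}}

```text
time: 10.82
tool_pos: [596.4, 82.5, 136.4]
tcp_rot: [-179.8, 47.7, 175.8]
ft_force: [0.5, 0.8, -1.6]
finger_gap: 43.9
grip_force: 26.1
```

Emit:
{"name": "apply_moves", "arguments": {"rows": [[-6.3,-47.3,0.5,-0.011,0,-0.01],[0,0,0,0,0,0],[0,0,0,0,0,0],[0,0,0,0,0,0],[0,0,0,0,0,0]]}}

```text
time: 11.45
tool_pos: [596.4, 54.9, 136.3]
tcp_rot: [-179.9, 47.2, 176.4]
ft_force: [-0.9, -0.4, 0.4]
finger_gap: 43.3
grip_force: 26.1
```

```bash
python3 - <<'E'
from h import *
k,tz=json.load(open("g.json"));s=sense();print(s["tool_pos"],s["tcp_rot"],s["finger_gap"],s["joint_pos"])
T=A(41+k,60.5,40+tz+4);p,d,W=wrist();cv2.imwrite("pics/w2.png",p[:,:,::-1])
L=act(W)
# refine activator: rear rail / walls seen from wrist
for nm,m in {"wallL":(L[...,0]<60)&(L[...,0]>-90)&(abs(L[...,1]-121)<10)&(abs(L[...,2]-70)<3),"rib":(abs(L[...,1])<8)&(abs(L[...,2]-46)<1.5)&(L[...,0]<40)&(L[...,0]>-95)}.items():
    m&=d>0
    if m.sum()>20: print(nm,m.sum(),np.percentile(L[m],[5,50,95],axis=0),np.polyfit(L[m][:,0],L[m][:,1],1))
m=(d>0)&(L[...,2]>46.5)&(L[...,2]<53)&(abs(L[...,0]-50)<12)&(abs(abs(L[...,1])-60)<50)
print("rail",m.sum(), np.percentile(L[m],[5,50,95],axis=0) if m.any() else 0)
m=(d>0)&(L[...,2]>46.5)&(L[...,2]<53)&(abs(L[...,0]+24)<12)&(abs(abs(L[...,1])-60)<50)
print("frail",m.sum(), np.percentile(L[m],[5,50,95],axis=0) if m.any() else 0)
plan([(T,YA,48,-180,6),(T,YA,48,-180,4)])
E
```

```text
[596.35858985  54.86651322 136.34355439] [-179.85231666   47.15709048  176.43990798] 43.308476131436336 [  3.66609622 -24.66995487 137.21929743 -15.18689501  21.21219174
 -70.87006489]
wallL 849 [[-87.29071152 118.65274165  68.2727707 ]
 [-56.47600175 121.90357963  69.20245833]
 [ -2.87878104 125.31795353  69.81423526]] [4.58378836e-03 1.22159036e+02]
rib 887 [[-91.2581026   -2.25872702  44.67717496]
 [-51.97446862   0.90250955  45.33439367]
 [ 26.06077671   3.88726672  46.1825565 ]] [-6.54741183e-04  8.41822023e-01]
rail 348 [[ 44.23098139 -36.37763957  46.83784233]
 [ 48.66851677  11.85783346  48.90438465]
 [ 53.82304899  42.57272718  49.79303217]]
frail 1775 [[-26.69417923 -99.73087823  46.89008363]
 [-24.9804344   10.24284615  49.02349119]
 [-20.30744309  99.45538374  49.81656387]]
[[-1.8, -4.6, 21.3, -0.006, -0.015, -0.003], [-1.4, -4.8, 21.4, 0, 0, 0], [-1.5, -4.8, 21.3, 0, 0, 0], [-1.5, -4.8, 21.4, 0, 0, 0], [-1.4, -4.7, 21.3, 0, 0, 0]]
[[-1.5, -4.8, 21.4, 0, 0, 0], [0, 0, 0, 0, 0, 0], [0, 0, 0, 0, 0, 0], [0, 0, 0, 0, 0, 0], [0, 0, 0, 0, 0, 0]]
```

View pics/w2.png

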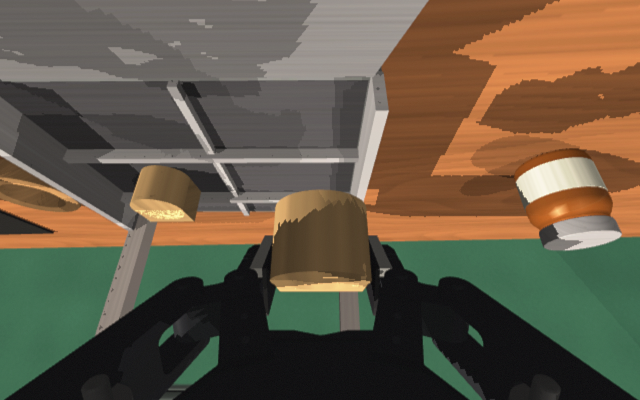

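Emit:
{"name": "apply_moves", "arguments": {"rows": [[-2.5,-14.5,8,-0.006,-0.015,-0.003],[-2.5,-14.3,8,0,0,0],[0,0,0,0,0,0],[0,0,0,0,0,0],[0,0,0,0,0,0]]}}

```text
time: 12.12
tool_pos: [609.8, 24.7, 129.6]
tcp_rot: [180.0, 48.0, 176.7]
ft_force: [0.6, -0.2, -0.5]
finger_gap: 43.2
grip_force: 26.1
```

```bash
python3 - <<'E'
from h import *
k,tz=json.load(open("g.json"));s=sense();print(s["tool_pos"],s["tcp_rot"],s["finger_gap"],s["joint_pos"])
T=A(41+k,60.5,40+tz+4)
plan([(T,YA,48,-180,7),(T,YA,48,-180,3)])
E
```

```text
[609.78325908  24.72230343 129.62620742] [179.99186494  48.04592411 176.6520016 ] 43.18159829260297 [ -1.81002553 -22.33250641 136.88800009  -3.7904797   17.4445528
 -85.35505812]
[[-0.5, 0.1, 16, 0, 0.001, -0.001], [-0.5, 0.1, 16.1, 0, 0, 0], [-0.5, 0.1, 16, 0, 0, 0], [-0.6, 0, 16.1, 0, 0, 0], [-0.5, 0.1, 16, 0, 0, 0]]
[[-0.5, 0.1, 16.1, 0, 0, 0], [-0.5, 0.1, 16, 0, 0, 0], [0, 0, 0, 0, 0, 0], [0, 0, 0, 0, 0, 0], [0, 0, 0, 0, 0, 0]]
```

Emit:
{"name": "apply_moves", "arguments": {"rows": [[-0.5,0.1,16,0,0.001,-0.001],[-0.5,0.1,16.1,0,0,0],[-0.5,0.1,16,0,0,0],[-0.6,0,16.1,0,0,0],[0,0,0,0,0,0]]}}

```text
time: 12.75
tool_pos: [658.7, 22.0, 87.2]
tcp_rot: [-179.9, 47.9, 176.7]
ft_force: [-0.0, -0.3, -0.5]
finger_gap: 43.4
grip_force: 26.1
```

Emit:
{"name": "apply_moves", "arguments": {"rows": [[-0.5,0.1,16,0,0,0],[-0.5,0.1,16.1,0,0,0],[-0.5,0.1,16,0,0,0],[0,0,0,0,0,0],[0,0,0,0,0,0]]}}

```text
time: 13.38
tool_pos: [695.2, 19.9, 57.5]
tcp_rot: [-179.9, 48.0, 176.7]
ft_force: [0.1, 0.4, 0.1]
finger_gap: 43.6
grip_force: 26.1
```

```bash
python3 - <<'E'
from h import *
k,tz=json.load(open("g.json"));s=sense();print(s["tool_pos"],s["tcp_rot"],s["finger_gap"],s["joint_pos"])
print(A(41+k,60.5,40+tz+4), act(s["tool_pos"])-[k,0,tz])
for n in (0,.5): plan([(A(41+k,60.5,40+tz+n),YA,48,-180,3),(A(48+k,60.5,40+tz+n),YA,48,-180,5)])
E
```

```text
[695.24401485  19.85329917  57.51321315] [-179.9446432    47.98933327  176.70744673] 43.60057432872894 [ -2.08510805   3.22439435 124.16072702 -11.63152932   4.72934619
 -77.59881464]
[695.55556655  20.3197271   57.13645474] [40.71581437 60.01641132 44.37675841]
[[1, 0.2, 1, -0.001, 0, 0], [1, 0.1, 1.1, 0, 0, 0], [1.1, 0.2, 1, 0, 0, 0], [-1, 0, 1.1, 0, 0, 0], [-0.9, 0, 1, 0, 0, 0]]
[[-0.9, 0, 1.1, 0, 0, 0], [-1, 0, 1, 0, 0, 0], [-0.9, 0, 1, 0, 0, 0], [0, 0, 0, 0, 0, 0], [0, 0, 0, 0, 0, 0]]
[[0.9, 0.2, 0.9, -0.001, 0, 0], [0.9, 0.1, 1, 0, 0, 0], [0.9, 0.2, 0.9, 0, 0, 0], [-0.9, 0, 1, 0, 0, 0], [-1, 0, 1.1, 0, 0, 0]]
[[-0.9, 0, 1, 0, 0, 0], [-1, 0, 1.1, 0, 0, 0], [-0.9, 0, 1, 0, 0, 0], [0, 0, 0, 0, 0, 0], [0, 0, 0, 0, 0, 0]]
```

Emit:
{"name": "apply_moves", "arguments": {"rows": [[0.9,0.2,0.9,0,0,0],[0.9,0.1,0.9,0,0,0],[0.9,0.2,0.9,0,0,0],[0,0,0,0,0,0],[0,0,0,0,0,0]]}}

```text
time: 14.0
tool_pos: [695.8, 20.1, 53.1]
tcp_rot: [-179.9, 48.0, 176.7]
ft_force: [0.1, 0.6, -0.3]
finger_gap: 43.8
grip_force: 26.2
```

Emit:
{"name": "apply_moves", "arguments": {"rows": [[-0.9,0,1,0,0,0],[-0.9,0,1.1,0,0,0],[-0.9,0,1,0,0,0],[-0.9,0,1,0,0,0],[0,0,0,0,0,0]]}}

```text
time: 14.62
tool_pos: [701.4, 19.8, 53.1]
tcp_rot: [-179.9, 48.0, 176.7]
ft_force: [-0.5, -1.0, 0.8]
finger_gap: 43.4
grip_force: 26.1
```

```bash
python3 - <<'E'
from h import *
k,tz=json.load(open("g.json"));s=sense();print(act(s["tool_pos"])-[k,0,tz],s["tcp_rot"],s["ft_force"])
E
```

```text
[46.83193206 60.27789463 40.0098702 ] [-179.94712323   47.98521548  176.69013341] [-0.53205361 -0.96865145  0.78916528]
```

Emit:
{"name": "apply_moves", "arguments": {"rows": [[-0.5,0,0.6,0,0,0],[-0.5,0,0.6,0,0,0],[0,0,0,0,0,0],[0,0,0,0,0,0],[0,0,0,0,0,0]]}}

```text
time: 15.25
tool_pos: [702.2, 19.9, 53.1]
tcp_rot: [-179.9, 48.0, 176.7]
ft_force: [-18.5, 1.5, 13.6]
finger_gap: 43.5
grip_force: 27.7
```

Emit:
{"name": "apply_moves", "arguments": {"rows": [[0.4,0,0.4,0,0,0],[0.4,0,0.3,0,0,0],[0,0,0,0,0,0],[0,0,0,0,0,0],[0,0,0,0,0,0]]}}

```text
time: 15.88
tool_pos: [702.6, 19.9, 53.0]
tcp_rot: [-179.9, 48.0, 176.7]
ft_force: [-28.9, 1.0, 22.4]
finger_gap: 43.7
grip_force: 29.6
```

Emit:
{"name": "apply_moves", "arguments": {"rows": [[-0.3,0,-0.3,0,0,0],[0,0,0,0,0,0],[0,0,0,0,0,0],[0,0,0,0,0,0],[0,0,0,0,0,0]], "fingers": 62}}

```text
time: 16.5
tool_pos: [702.8, 19.7, 52.3]
tcp_rot: [-179.9, 48.0, 176.7]
ft_force: [-0.4, 0.1, -0.2]
finger_gap: 62.0
grip_force: 0.0
```

```bash
python3 - <<'E'
from h import *
s=sense();t=s["tool_pos"];R=rot(YA,48,-180);print(t,s["joint_pos"],s["finger_gap"])
plan([(t-R[:,2]*150,YA,48,-180,7),(t-R[:,2]*150,YA,48,-180,3)])
E
```

```text
[702.77657512  19.69840627  52.32895448] [ -2.06160249   5.05213949 122.94384666 -13.64491453   4.15323938
 -75.55280878] 62.03506000368839
[[0, 0, -21.4, -0.001, 0, 0], [0, 0, -21.5, 0, 0, 0], [0, 0, -21.4, 0, 0, 0], [0, 0, -21.4, 0, 0, 0], [0, 0, -21.4, 0, 0, 0]]
[[0.1, 0, -21.5, 0, 0, 0], [0, 0, -21.4, 0, 0, 0], [0, 0, 0, 0, 0, 0], [0, 0, 0, 0, 0, 0], [0, 0, 0, 0, 0, 0]]
```

Emit:
{"name": "apply_moves", "arguments": {"rows": [[0,0,-21.4,0,0,0],[0,0,-21.5,0,0,0],[0,0,-21.4,0,0,0],[0,0,-21.4,0,0,0],[0,0,-21.4,0,0,0]]}}

```text
time: 17.12
tool_pos: [622.8, 24.4, 124.5]
tcp_rot: [-179.9, 48.0, 176.7]
ft_force: [-0.1, -0.4, 0.5]
finger_gap: 61.8
grip_force: 0.0
```

```bash
cat >> h.py <<'E'
def checkblocks(W,d,cs):
    L=act(W)
    for c in cs:
        m=(d>0)&(np.hypot(L[...,0]-c[0]+24,L[...,1]-c[1])<36)&(L[...,2]>68)&(L[...,2]<82)
        if m.sum()>100: print(c,m.sum(),np.median(L[m][:,2]),fitD(L[m][::max(1,m.sum()//800),:2]))
        else: print(c,"few",m.sum())
E
python3 - <<'E'
from h import *
s=sense();print(s["tool_pos"],s["joint_pos"])
p,d,W=wrist();cv2.imwrite("pics/w3.png",p[:,:,::-1]);checkblocks(W,d,[(47,60.5),(47,-60.5)])
E
```

```text
[622.82957979  24.40386835 124.50540608] [ -1.76368358 -18.80593095 134.90958742  -4.36514317  15.96872512
 -84.76655196]
(47, 60.5) 1571 73.16303689514704 (array([46.56037199, 60.33071165]), np.float64(359.9258839303292), np.float64(0.0007127580909560996))
(47, -60.5) 1695 73.13916206203155 (array([ 46.42230917, -57.08697462]), np.float64(0.5339272303580594), np.float64(0.0027998232085535645))
```

View pics/w3.png

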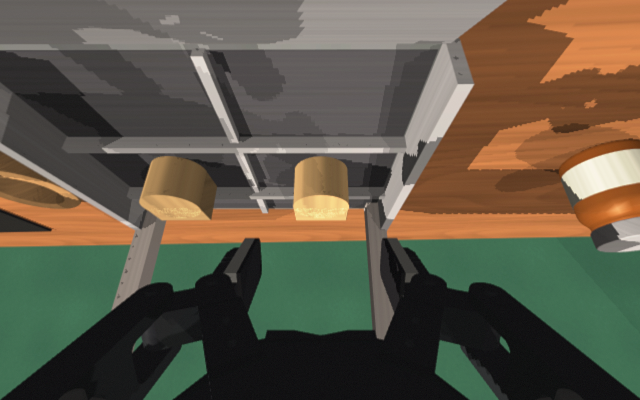

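```bash
python3 - <<'E'
from h import *
t=tcp((453.8,347.6),-8.1,20,26);print(t)
plan([(( 572,60,165),YA,40,-180,3),(t+[20,-40,130],-8.1,20,-180,7),(t+[0,0,110],-8.1,20,-180,2),(t+[0,0,110],-8.1,20,-180,3)])
E
```

```text
[442.41312679 349.22059204   8.14584021]
[[2, 10.8, -21.7, -0.001, 0.047, 0], [3.1, 10.8, -21.6, 0, 0.047, 0], [4, 10.8, -21.4, 0, 0.047, 0], [16, 34.6, -8.4, 0.008, 0.049, 0.009], [16.7, 34.5, -7.9, 0.007, 0.05, 0.01]]
[[17.5, 34.2, -7.2, 0.006, 0.05, 0.01], [18.1, 34, -6.6, 0.006, 0.05, 0.011], [18.8, 33.7, -5.9, 0.006, 0.05, 0.01], [19.5, 33.5, -5.1, 0.005, 0.05, 0.011], [20, 33.3, -4.3, 0.004, 0.05, 0.011]]
[[15.4, 18.4, 5.1, 0, 0, 0], [15.3, 18.4, 5, 0, 0, 0], [0, 0, 0, 0, 0, 0], [0, 0, 0, 0, 0, 0], [0, 0, 0, 0, 0, 0]]
```

Emit:
{"name": "apply_moves", "arguments": {"rows": [[2,10.8,-21.7,-0.001,0.047,0],[3.1,10.8,-21.6,0,0.047,0],[4,10.8,-21.4,0,0.047,0],[16,34.6,-8.4,0.008,0.049,0.009],[16.7,34.5,-7.9,0.007,0.05,0.01]]}}

```text
time: 17.8
tool_pos: [541.8, 131.6, 156.2]
tcp_rot: [-180.0, 34.3, 175.2]
ft_force: [1.0, 1.3, -0.3]
finger_gap: 61.9
grip_force: 0.0
```

Emit:
{"name": "apply_moves", "arguments": {"rows": [[17.5,34.2,-7.2,0.006,0.05,0.01],[18.1,34,-6.6,0.006,0.05,0.011],[18.8,33.7,-5.9,0.006,0.05,0.01],[19.5,33.5,-5.1,0.005,0.05,0.011],[20,33.3,-4.3,0.004,0.05,0.011]], "fingers": 70}}

```text
time: 18.42
tool_pos: [463.0, 310.5, 136.0]
tcp_rot: [-180.0, 19.8, 171.9]
ft_force: [0.5, -0.1, 0.3]
finger_gap: 69.9
grip_force: 0.0
```

Emit:
{"name": "apply_moves", "arguments": {"rows": [[15.4,18.4,5.1,0,0,0],[15.3,18.4,5,0,0,0],[0,0,0,0,0,0],[0,0,0,0,0,0],[0,0,0,0,0,0]]}}

```text
time: 19.05
tool_pos: [444.0, 348.5, 117.0]
tcp_rot: [180.0, 19.9, 171.8]
ft_force: [0.8, -0.1, -0.8]
finger_gap: 70.2
grip_force: 0.0
```

```bash
python3 - <<'E'
from h import *
s=sense();print(s["tool_pos"],s["tcp_rot"],s["joint_pos"])
p,d,W=wrist()
m=(d>0)&(np.hypot(W[...,0]-429,W[...,1]-351)<45)&(W[...,2]>27)&(W[...,2]<42)
o,y,f=fitD(W[m][::5,:2]);print(m.sum(),o,y,f)
y-=360 if y>180 else 0
json.dump([*o,y],open("b.json","w"))
t=tcp(o,y,20,26);print(t)
plan([(t+[0,0,8],y,20,-180,4),(t,y,20,-180,2),(t,y,20,-180,4)])
E
```

```text
[444.03437545 348.54389049 116.95953864] [179.99467511  19.94694563 171.84434416] [ 42.73807611  -3.80971196 111.46168878 -17.67664941  60.64863673
 -31.97377013]
3371 [453.49006379 347.12410372] 350.84346031467277 0.0006679625542689753
[442.13500869 348.95438338   8.14584021]
[[9.1, 0, 23.5, 0.001, -0.001, 0.003], [9, 0, 23.6, 0.002, 0, 0.005], [9.1, 0.1, 23.5, 0.002, 0, 0.004], [9.1, 0, 23.6, 0.001, 0, 0.004], [1.4, 0, 3.7, 0, 0, 0]]
[[1.4, 0, 3.8, 0, 0, 0], [0, 0, 0, 0, 0, 0], [0, 0, 0, 0, 0, 0], [0, 0, 0, 0, 0, 0], [0, 0, 0, 0, 0, 0]]
```

Emit:
{"name": "apply_moves", "arguments": {"rows": [[9.1,0,23.5,0.001,-0.001,0.003],[9,0,23.6,0.002,0,0.005],[9.1,0.1,23.5,0.002,0,0.004],[9.1,0,23.6,0.001,0,0.004],[1.4,0,3.7,0,0,0]]}}

```text
time: 19.73
tool_pos: [440.5, 347.8, 9.9]
tcp_rot: [-179.8, 19.9, 170.9]
ft_force: [-0.4, -0.1, 0.0]
finger_gap: 69.9
grip_force: 0.0
```

Emit:
{"name": "apply_moves", "arguments": {"rows": [[1.4,0,3.8,0,0,0],[0,0,0,0,0,0],[0,0,0,0,0,0],[0,0,0,0,0,0],[0,0,0,0,0,0]], "fingers": 38}}

```text
time: 20.35
tool_pos: [441.8, 349.7, 8.4]
tcp_rot: [180.0, 20.0, 170.9]
ft_force: [-1.1, 0.6, 6.1]
finger_gap: 43.8
grip_force: 27.3
```

```bash
python3 - <<'E'
from h import *
s=sense();t=s["tool_pos"];print(t,s["tcp_rot"],s["finger_gap"],s["grip_force"])
*o,y=json.load(open("b.json"));u=np.array([np.cos(np.radians(y)),np.sin(np.radians(y))])
k=(t[:2]-o)@u;print("k",k);json.dump([k,t[2]],open("g.json","w"))
T=A(-33+k,60.5,40+t[2]+4);print(T)
plan([(t+[10,0,130],-8,20,-180,4),(T+[-30,30,90],YA,20,-180,8),(T+[-5,0,50],YA,20,-180,3),(T+[-5,0,50],YA,20,-180,5)])
E
```

```text
[441.77108353 349.74402435   8.36087619] [179.98168153  20.01717645 170.91287854] 43.81218601359866 27.258065342903137
k -11.986562470212158
[614.57065713  24.9892876   52.36087619]
[[-13.4, 0.4, -29.7, -0.001, 0, -0.004], [-13.5, 0.4, -29.7, -0.002, 0, -0.004], [-13.4, 0.4, -29.7, -0.001, 0, -0.005], [-13.5, 0.3, -29.7, -0.002, 0, -0.005], [-20.4, -34.2, 7, -0.004, 0, -0.009]]
[[-20.1, -34.3, 6.7, -0.003, 0, -0.01], [-19.8, -34.7, 6.7, -0.004, 0, -0.01], [-19.4, -34.8, 6.6, -0.003, 0, -0.009], [-19.2, -35, 6.4, -0.004, 0, -0.01], [-18.7, -35.2, 6.3, -0.003, 0, -0.01]]
[[-18.4, -35.5, 6.2, -0.004, 0, -0.009], [-18.1, -35.6, 6, -0.003, 0, -0.01], [-3.8, -9.5, 15.6, 0, 0, 0], [-3.8, -9.5, 15.6, 0, 0, 0], [-3.8, -9.5, 15.5, 0, 0, 0]]
[[0, 0, 0, 0, 0, 0], [0, 0, 0, 0, 0, 0], [0, 0, 0, 0, 0, 0], [0, 0, 0, 0, 0, 0], [0, 0, 0, 0, 0, 0]]
```

Emit:
{"name": "apply_moves", "arguments": {"rows": [[-13.4,0.4,-29.7,-0.001,0,-0.004],[-13.5,0.4,-29.7,-0.002,0,-0.004],[-13.4,0.4,-29.7,-0.001,0,-0.005],[-13.5,0.3,-29.7,-0.002,0,-0.005],[-20.4,-34.2,7,-0.004,0,-0.009]]}}

```text
time: 20.98
tool_pos: [469.7, 315.4, 142.2]
tcp_rot: [179.7, 20.2, 172.7]
ft_force: [1.3, -0.2, -1.4]
finger_gap: 43.5
grip_force: 26.5
```

Emit:
{"name": "apply_moves", "arguments": {"rows": [[-20.1,-34.3,6.7,-0.003,0,-0.01],[-19.8,-34.7,6.7,-0.004,0,-0.01],[-19.4,-34.8,6.6,-0.003,0,-0.009],[-19.2,-35,6.4,-0.004,0,-0.01],[-18.7,-35.2,6.3,-0.003,0,-0.01]]}}

```text
time: 21.6
tool_pos: [551.3, 127.2, 140.5]
tcp_rot: [-179.9, 20.0, 175.6]
ft_force: [0.4, -0.5, -0.3]
finger_gap: 43.6
grip_force: 26.5
```

Emit:
{"name": "apply_moves", "arguments": {"rows": [[-18.4,-35.5,6.2,-0.004,0,-0.009],[-18.1,-35.6,6,-0.003,0,-0.01],[-3.8,-9.5,15.6,0,0,0],[-3.8,-9.5,15.6,0,0,0],[0,0,0,0,0,0]]}}

```text
time: 22.22
tool_pos: [599.4, 34.9, 112.1]
tcp_rot: [-179.9, 19.7, 176.7]
ft_force: [-0.2, -0.0, 0.3]
finger_gap: 43.4
grip_force: 26.5
```

```bash
python3 - <<'E'
from h import *
k,tz=json.load(open("g.json"));s=sense();print(act(s["tool_pos"])-[k,0,tz],s["tcp_rot"],s["joint_pos"],s["finger_gap"])
plan([(A(-33+k,60.5,40+tz+4),YA,20,-180,4),(A(-33+k,60.5,40+tz+.3),YA,20,-180,3),(A(-33+k,60.5,40+tz+.3),YA,20,-180,3),(A(-27+k,60.5,40+tz+.3),YA,20,-180,4)])
E
```

```text
[-48.71053362  69.49952558 103.72145305] [-179.93919673   19.71038339  176.70580289] [ -1.06672475  -4.84947646 112.93707718  -1.02715919  52.22244634
 -87.27360878] 43.38271543861963
[[1.3, -2.2, 15.4, -0.001, -0.005, 0], [1.5, -2.3, 15.4, 0, 0, 0], [1.4, -2.2, 15.3, 0, 0, 0], [1.4, -2.3, 15.4, 0, 0, 0], [0.4, 0, 1.2, 0, 0, 0]]
[[0.4, 0, 1.1, 0, 0, 0], [0.4, 0, 1.2, 0, 0, 0], [0, 0, 0, 0, 0, 0], [0, 0, 0, 0, 0, 0], [0, 0, 0, 0, 0, 0]]
[[-1.4, 0, 0.5, 0, 0, 0], [-1.4, 0, 0.5, 0, 0, 0], [-1.4, 0, 0.5, 0, 0, 0], [-1.4, 0, 0.5, 0, 0, 0], [0, 0, 0, 0, 0, 0]]
```

Emit:
{"name": "apply_moves", "arguments": {"rows": [[1.3,-2.2,15.4,-0.001,-0.005,0],[1.5,-2.3,15.4,0,0,0],[1.4,-2.2,15.3,0,0,0],[1.4,-2.3,15.4,0,0,0],[0,0,0,0,0,0]]}}

```text
time: 22.85
tool_pos: [615.1, 24.6, 52.9]
tcp_rot: [-180.0, 20.1, 176.7]
ft_force: [0.5, 0.2, 0.5]
finger_gap: 43.7
grip_force: 26.5
```

Emit:
{"name": "apply_moves", "arguments": {"rows": [[0.4,0,1.2,0,0,0],[0.4,0,1.1,0,0,0],[0.4,0,1.2,0,0,0],[0,0,0,0,0,0],[0,0,0,0,0,0]]}}

```text
time: 23.48
tool_pos: [616.5, 24.8, 51.8]
tcp_rot: [-180.0, 20.3, 176.7]
ft_force: [-0.2, 0.1, -1.8]
finger_gap: 43.6
grip_force: 26.5
```

Emit:
{"name": "apply_moves", "arguments": {"rows": [[-1.4,0,0.5,0,0,0],[-1.4,0,0.5,0,0,0],[-1.4,0,0.5,0,0,0],[-1,0,0.4,0,0,0],[0,0,0,0,0,0]]}}

```text
time: 24.1
tool_pos: [621.3, 24.5, 51.1]
tcp_rot: [-180.0, 20.2, 176.7]
ft_force: [-3.9, -0.5, 1.0]
finger_gap: 43.7
grip_force: 26.8
```

```bash
python3 - <<'E'
from h import *
k,tz=json.load(open("g.json"));s=sense();print(act(s["tool_pos"])-[k,0,tz],s["tcp_rot"],s["ft_force"])
E
```

```text
[-26.23918717  60.36733456  42.7053039 ] [-179.99719839   20.16646249  176.71105254] [-3.91115794 -0.54417511  0.99694276]
```

Emit:
{"name": "apply_moves", "arguments": {"rows": [[0.3,0,0.9,0,0,0],[0.3,0,0.9,0,0,0],[0,0,0,0,0,0],[0,0,0,0,0,0],[0,0,0,0,0,0]]}}

```text
time: 24.72
tool_pos: [621.3, 24.5, 49.1]
tcp_rot: [-180.0, 20.2, 176.7]
ft_force: [-4.8, 1.0, -0.4]
finger_gap: 43.5
grip_force: 26.8
```

Emit:
{"name": "apply_moves", "arguments": {"rows": [[0.2,0,0.7,0,0,0],[-0.6,0,0.2,0,0,0],[0,0,0,0,0,0],[0,0,0,0,0,0],[0,0,0,0,0,0]]}}

```text
time: 25.35
tool_pos: [621.4, 24.5, 48.4]
tcp_rot: [-180.0, 20.1, 176.7]
ft_force: [-12.4, 1.1, 6.2]
finger_gap: 43.8
grip_force: 27.8
```

Emit:
{"name": "apply_moves", "arguments": {"rows": [[0,0,0,0,0,0],[0,0,0,0,0,0],[0,0,0,0,0,0],[0,0,0,0,0,0],[0,0,0,0,0,0]], "fingers": 62}}

```text
time: 25.98
tool_pos: [622.8, 24.4, 49.1]
tcp_rot: [-180.0, 20.3, 176.7]
ft_force: [0.6, 1.0, -0.5]
finger_gap: 62.0
grip_force: 0.0
```

```bash
python3 - <<'E'
from h import *
s=sense();t=s["tool_pos"];R=rot(YA,20,-180);print(t,s["joint_pos"],s["finger_gap"])
plan([(t-R[:,2]*110,YA,20,-180,5)])
E
```

```text
[622.7894229   24.38659576  49.06923166] [ -2.25900745   3.55485631 112.10976556  -0.51570462  44.07441201
 -88.66377262] 61.97798717143552
[[-0.1, 0, -22, 0, 0.005, 0], [0, 0, -22, 0, 0, 0], [0, 0, -22, 0, 0, 0], [0, 0, -22, 0, 0, 0], [0, 0, -22, 0, 0, 0]]
```

Emit:
{"name": "apply_moves", "arguments": {"rows": [[0,0,-22,0,0,0],[0,0,-22,0,0,0],[0,0,-22,0,0,0],[0,0,-22,0,0,0],[0,0,-22,0,0,0]]}}

```text
time: 26.6
tool_pos: [584.4, 26.6, 152.9]
tcp_rot: [-180.0, 20.3, 176.7]
ft_force: [0.4, -0.7, -0.8]
finger_gap: 62.3
grip_force: 0.0
```

```bash
python3 - <<'E'
from h import *
p,d,W=wrist();checkblocks(W,d,[(-27,60.5),(47,60.5)])
t=tcp((566,-306.5),1,35,26);s=sense();print(s["tool_pos"],t)
p0=s["tool_pos"]
plan([((520,-10,260),YA,15,-180,3),((440,-130,290),0,15,-90,11),(t+[-20,0,170],0,35,0,11),(t+[0,0,120],0,35,0,2)])
E
```

```text
(-27, 60.5) 2576 73.23827910776834 (array([-26.67787557,  60.08754127]), np.float64(359.6269168487891), np.float64(0.0002126112208902508))
(47, 60.5) 1625 73.22383666684564 (array([47.06193719, 60.33680636]), np.float64(0.1877436218806543), np.float64(0.003141416614632346))
[585.4893979   26.65000959 156.2795567 ] [ 558.89903397 -306.62394782   10.43611116]
[[7.7, -13.4, -39.8, 0, 0.037, 0], [9.1, -13.5, -39.4, 0, 0.03, 0], [10.3, -13.4, -39.2, 0, 0.029, 0], [5.7, -11.3, -4.3, -0.001, 0, 0.138], [4.1, -12, -4.4, -0.002, 0, 0.138]]
[[2.4, -12.4, -4.4, -0.001, 0, 0.138], [0.7, -12.7, -4.4, -0.001, 0.001, 0.137], [-1.1, -12.6, -4.4, -0.001, 0.001, 0.138], [-2.7, -12.3, -4.4, -0.001, 0.001, 0.138], [-4.4, -11.8, -4.5, -0.001, 0.001, 0.138]]
[[-6.1, -11.1, -4.4, -0.001, 0.001, 0.137], [-7.4, -10.2, -4.5, 0, 0.001, 0.138], [-8.8, -9.1, -4.5, 0, 0.002, 0.138], [-10, -7.7, -4.5, 0, 0.001, 0.138], [-16, 6.1, 12, -0.032, 0.002, 0.142]]
[[-15.1, 7.9, 12.1, -0.031, 0.007, 0.143], [-13.9, 9.7, 12.3, -0.03, 0.011, 0.143], [-12.6, 11.2, 12.5, -0.028, 0.015, 0.143], [-11, 12.5, 12.6, -0.025, 0.019, 0.143], [-9.4, 13.6, 12.8, -0.022, 0.023, 0.142]]
[[-7.7, 14.6, 12.9, -0.019, 0.025, 0.143], [-5.9, 15.3, 13, -0.016, 0.028, 0.143], [-4, 15.8, 13.1, -0.011, 0.03, 0.143], [-2.1, 16.1, 13.2, -0.006, 0.031, 0.142], [-0.3, 16.2, 13.2, -0.003, 0.032, 0.143]]
[[-6.1, 0, 26.2, 0, 0, 0], [-6.2, 0, 26.2, 0, 0, 0], [0, 0, 0, 0, 0, 0], [0, 0, 0, 0, 0, 0], [0, 0, 0, 0, 0, 0]]
```

Emit:
{"name": "apply_moves", "arguments": {"rows": [[7.7,-13.4,-39.8,0,0.037,0],[9.1,-13.5,-39.4,0,0.03,0],[10.3,-13.4,-39.2,0,0.029,0],[5.7,-11.3,-4.3,-0.001,0,0.138],[4.1,-12,-4.4,-0.002,0,0.138]]}}

```text
time: 27.28
tool_pos: [505.3, -32.3, 262.2]
tcp_rot: [175.7, 14.2, 160.1]
ft_force: [0.3, -0.6, -0.5]
finger_gap: 62.2
grip_force: 0.0
```

Emit:
{"name": "apply_moves", "arguments": {"rows": [[2.4,-12.4,-4.4,-0.001,0,0.138],[0.7,-12.7,-4.4,-0.001,0.001,0.137],[-1.1,-12.6,-4.4,-0.001,0.001,0.138],[-2.7,-12.3,-4.4,-0.001,0.001,0.138],[-4.4,-11.8,-4.5,-0.001,0.001,0.138]]}}

```text
time: 27.9
tool_pos: [468.6, -86.8, 275.1]
tcp_rot: [167.4, 7.9, 120.4]
ft_force: [0.5, 0.3, 0.3]
finger_gap: 62.2
grip_force: 0.0
```

Emit:
{"name": "apply_moves", "arguments": {"rows": [[-6.1,-11.1,-4.4,-0.001,0.001,0.137],[-7.4,-10.2,-4.5,0,0.001,0.138],[-8.8,-9.1,-4.5,0,0.002,0.138],[-10,-7.7,-4.5,0,0.001,0.138],[-16,6.1,12,-0.032,0.002,0.142]], "fingers": 70}}

```text
time: 28.52
tool_pos: [449.3, -146.8, 277.5]
tcp_rot: [163.4, -2.3, 81.9]
ft_force: [0.4, 1.0, -0.8]
finger_gap: 69.7
grip_force: 0.0
```

Emit:
{"name": "apply_moves", "arguments": {"rows": [[-15.1,7.9,12.1,-0.031,0.007,0.143],[-13.9,9.7,12.3,-0.03,0.011,0.143],[-12.6,11.2,12.5,-0.028,0.015,0.143],[-11,12.5,12.6,-0.025,0.019,0.143],[-9.4,13.6,12.8,-0.022,0.023,0.142]]}}

```text
time: 29.15
tool_pos: [493.6, -227.1, 225.7]
tcp_rot: [162.6, -19.2, 43.6]
ft_force: [0.5, 0.2, -0.1]
finger_gap: 69.9
grip_force: 0.0
```

Emit:
{"name": "apply_moves", "arguments": {"rows": [[-7.7,14.6,12.9,-0.019,0.025,0.143],[-5.9,15.3,13,-0.016,0.028,0.143],[-4,15.8,13.1,-0.011,0.03,0.143],[-2.1,16.1,13.2,-0.006,0.031,0.142],[-0.3,16.2,13.2,-0.003,0.032,0.143]]}}

```text
time: 29.78
tool_pos: [538.2, -307.4, 175.6]
tcp_rot: [-179.8, -34.8, -0.4]
ft_force: [-0.4, -0.2, -0.1]
finger_gap: 70.1
grip_force: 0.0
```

Emit:
{"name": "apply_moves", "arguments": {"rows": [[0,0,0,0,0,0],[0,0,0,0,0,0],[0,0,0,0,0,0],[0,0,0,0,0,0],[0,0,0,0,0,0]]}}

```text
time: 30.4
tool_pos: [538.3, -306.5, 176.9]
tcp_rot: [179.9, -34.8, 0.1]
ft_force: [0.5, 0.5, 0.2]
finger_gap: 70.3
grip_force: 0.0
```

```bash
python3 - <<'E'
from h import *
s=sense();print(s["tool_pos"],s["tcp_rot"],s["joint_pos"])
p,d,W=wrist()
m=(d>0)&(np.hypot(W[...,0]-541,W[...,1]+306.5)<45)&(W[...,2]>27)&(W[...,2]<42)
o,y,f=fitD(W[m][::5,:2]);print(m.sum(),o,y,f)
y-=360 if y>180 else 0
json.dump([*o,y],open("b.json","w"))
t=tcp(o,y,35,26);print(t)
plan([(t+[0,0,70],y,35,0,3),(t+[0,0,8],y,35,0,4),(t,y,35,0,2)])
E
```

```text
[ 538.25437662 -306.52752995  176.94130713] [ 1.79928359e+02 -3.48146352e+01  7.55062229e-02] [-49.4021333  -11.05882849 116.18831344  31.91656891  55.01957008
  26.52733045]
1971 [ 566.64691008 -307.07118177] 359.93136129960766 0.0
[ 559.54486747 -307.06267373   10.43611116]
[[-12.5, 0.1, 30.4, 0, 0.003, 0.001], [-12.6, 0.2, 30.4, 0, 0, 0], [-12.6, 0.1, 30.4, 0, 0, 0.001], [-8.9, 0, 12.7, 0, 0, 0], [-8.8, 0.1, 12.7, 0, 0, 0]]
[[-8.9, 0, 12.7, 0, 0, 0], [-8.9, 0, 12.7, 0, 0, 0], [-2.3, 0, 3.3, 0, 0, 0], [-2.3, 0, 3.3, 0, 0, 0], [0, 0, 0, 0, 0, 0]]
```

Emit:
{"name": "apply_moves", "arguments": {"rows": [[-12.5,0.1,30.4,0,0.003,0.001],[-12.6,0.2,30.4,0,0,0],[-12.6,0.1,30.4,0,0,0.001],[-8.9,0,12.7,0,0,0],[-8.8,0.1,12.7,0,0,0]]}}

```text
time: 31.08
tool_pos: [559.6, -307.3, 49.0]
tcp_rot: [-180.0, -35.0, -0.1]
ft_force: [0.1, 0.5, 0.1]
finger_gap: 69.9
grip_force: 0.0
```

Emit:
{"name": "apply_moves", "arguments": {"rows": [[-8.9,0,12.7,0,0,0],[-8.9,0,12.7,0,0,0],[-2.3,0,3.3,0,0,0],[-2.3,0,3.3,0,0,0],[0,0,0,0,0,0]]}}

```text
time: 31.7
tool_pos: [559.5, -307.2, 10.2]
tcp_rot: [-179.9, -35.0, -0.1]
ft_force: [0.3, 0.2, 0.0]
finger_gap: 70.3
grip_force: 0.0
```

Emit:
{"name": "apply_moves", "arguments": {"rows": [[0,0,0,0,0,0],[0,0,0,0,0,0],[0,0,0,0,0,0],[0,0,0,0,0,0],[0,0,0,0,0,0]], "fingers": 38}}

```text
time: 32.33
tool_pos: [559.7, -307.5, 10.8]
tcp_rot: [-180.0, -35.0, -0.1]
ft_force: [-3.3, 0.6, 6.3]
finger_gap: 43.6
grip_force: 27.0
```

```bash
python3 - <<'E'
from h import *
s=sense();t=s["tool_pos"];print(t,s["tcp_rot"],s["finger_gap"],s["grip_force"])
*o,y=json.load(open("b.json"));u=np.array([np.cos(np.radians(y)),np.sin(np.radians(y))])
k=(t[:2]-o)@u;print("k",k);json.dump([k,t[2]],open("g.json","w"))
T=A(-33+k,-60.5,40+t[2]+4);print(T)
plan([(t+[5,0,130],-1,35,0,4),(T+[-30,-30,90],YA,35,0,8),(T+[-10,0,50],YA,35,0,3)])
E
```

```text
[ 559.74627778 -307.52125624   10.78207196] [-1.79981412e+02 -3.50133614e+01 -1.18991216e-01] 43.61243186768472 26.99385702610016
k -6.900088176056031
[612.68344986 -96.10287015  54.78207196]
[[19.7, 0, -25.9, -0.002, 0, 0.003], [19.6, 0, -25.9, -0.002, 0, 0.003], [19.7, -0.1, -25.9, -0.003, 0, 0.003], [19.7, 0, -25.9, -0.002, 0, 0.004], [1.8, -22.7, 0.6, -0.003, 0, 0.004]]
[[1.7, -22.7, 0.6, -0.003, 0, 0.004], [1.6, -22.7, 0.6, -0.003, 0, 0.004], [1.5, -22.8, 0.4, -0.003, 0, 0.004], [1.4, -22.7, 0.4, -0.003, 0, 0.004], [1.4, -22.8, 0.3, -0.002, 0, 0.004]]
[[1.2, -22.7, 0.3, -0.003, 0, 0.004], [1.2, -22.8, 0.2, -0.003, 0, 0.004], [-2.7, -10.4, 14.4, 0, 0, 0], [-2.7, -10.3, 14.4, 0, 0, 0], [-2.6, -10.4, 14.4, 0, 0, 0]]
```

Emit:
{"name": "apply_moves", "arguments": {"rows": [[19.7,0,-25.9,-0.002,0,0.003],[19.6,0,-25.9,-0.002,0,0.003],[19.7,-0.1,-25.9,-0.003,0,0.003],[19.7,0,-25.9,-0.002,0,0.004],[1.8,-22.7,0.6,-0.003,0,0.004]]}}

```text
time: 32.95
tool_pos: [568.3, -287.0, 145.0]
tcp_rot: [179.7, -35.2, -1.3]
ft_force: [0.2, 0.2, 0.6]
finger_gap: 43.7
grip_force: 26.3
```

Emit:
{"name": "apply_moves", "arguments": {"rows": [[1.7,-22.7,0.6,-0.003,0,0.004],[1.6,-22.7,0.6,-0.003,0,0.004],[1.5,-22.8,0.4,-0.003,0,0.004],[1.4,-22.7,0.4,-0.003,0,0.004],[1.4,-22.8,0.3,-0.002,0,0.004]]}}

```text
time: 33.58
tool_pos: [577.6, -170.1, 142.6]
tcp_rot: [-179.9, -34.9, -2.7]
ft_force: [0.3, 0.5, 0.3]
finger_gap: 43.4
grip_force: 26.3
```

Emit:
{"name": "apply_moves", "arguments": {"rows": [[1.2,-22.7,0.3,-0.003,0,0.004],[1.2,-22.8,0.2,-0.003,0,0.004],[-2.7,-10.4,14.4,0,0,0],[-2.7,-10.3,14.4,0,0,0],[0,0,0,0,0,0]]}}

```text
time: 34.2
tool_pos: [594.6, -104.5, 115.4]
tcp_rot: [-179.9, -34.8, -3.2]
ft_force: [0.1, 0.2, -0.0]
finger_gap: 43.4
grip_force: 26.3
```

```bash
python3 - <<'E'
from h import *
k,tz=json.load(open("g.json"));s=sense();print(act(s["tool_pos"])-[k,0,tz],s["tcp_rot"],s["joint_pos"],s["finger_gap"])
plan([(A(-33+k,-60.5,40+tz+4),YA,35,0,4),(A(-33+k,-60.5,40+tz+4),YA,35,0,1),(A(-33+k,-60.5,40+tz+.3),YA,35,0,2),(A(-33+k,-60.5,40+tz+.3),YA,35,0,3),(A(-27+k,-60.5,40+tz+.3),YA,35,0,4)])
E
```

```text
[-50.57003736 -69.96096249 104.63589782] [-179.89537704  -34.7679334    -3.23965692] [-20.97084275 -15.45449984 126.79512299  17.17090412  36.45302681
  61.32117026] 43.358445643444206
[[-5, -2.3, 15, -0.002, 0.004, 0.001], [-5.1, -2.4, 14.9, 0, 0, 0], [-5.1, -2.3, 14.9, 0, 0, 0], [-5.1, -2.4, 15, 0, 0, 0], [0, 0, 0, 0, 0, 0]]
[[-1.1, 0, 1.5, 0, 0, 0], [-1, 0, 1.5, 0, 0, 0], [0, 0, 0, 0, 0, 0], [0, 0, 0, 0, 0, 0], [0, 0, 0, 0, 0, 0]]
[[1.2, 0, 0.9, 0, 0, 0], [1.2, 0, 0.8, 0, 0, 0], [1.2, 0, 0.9, 0, 0, 0], [1.3, 0, 0.8, 0, 0, 0], [0, 0, 0, 0, 0, 0]]
```

Emit:
{"name": "apply_moves", "arguments": {"rows": [[-5,-2.3,15,-0.002,0.004,0.001],[-5.1,-2.4,14.9,0,0,0],[-5.1,-2.3,14.9,0,0,0],[-5.1,-2.4,15,0,0,0],[0,0,0,0,0,0]]}}

```text
time: 34.83
tool_pos: [613.1, -97.4, 55.6]
tcp_rot: [-180.0, -35.0, -3.4]
ft_force: [0.4, -0.4, -0.1]
finger_gap: 43.3
grip_force: 26.3
```

Emit:
{"name": "apply_moves", "arguments": {"rows": [[-1.1,0,1.5,0,0,0],[-1,0,1.5,0,0,0],[0,0,0,0,0,0],[0,0,0,0,0,0],[0,0,0,0,0,0]]}}

```text
time: 35.45
tool_pos: [614.2, -97.5, 53.5]
tcp_rot: [180.0, -35.2, -3.3]
ft_force: [-0.2, 0.6, -1.0]
finger_gap: 43.8
grip_force: 26.3
```

Emit:
{"name": "apply_moves", "arguments": {"rows": [[1.2,0,0.9,0,0,0],[1.2,0,0.8,0,0,0],[1.2,0,0.9,0,0,0],[0,0,0,0,0,0],[0,0,0,0,0,0]]}}

```text
time: 36.08
tool_pos: [618.4, -97.7, 53.1]
tcp_rot: [180.0, -35.2, -3.4]
ft_force: [0.4, -0.5, -0.2]
finger_gap: 43.8
grip_force: 26.3
```

```bash
python3 - <<'E'
from h import *
k,tz=json.load(open("g.json"));s=sense();print(act(s["tool_pos"])-[k,0,tz],s["tcp_rot"],s["ft_force"])
E
```

```text
[-27.15480691 -61.75124775  42.3188446 ] [179.96219015 -35.1815514   -3.35324209] [ 0.40552648 -0.47070852 -0.2327535 ]
```

Emit:
{"name": "apply_moves", "arguments": {"rows": [[-0.5,0,0.7,0,0,0],[-0.5,0,0.7,0,0,0],[0,0,0,0,0,0],[0,0,0,0,0,0],[0,0,0,0,0,0]]}}

```text
time: 36.7
tool_pos: [618.5, -97.8, 51.5]
tcp_rot: [180.0, -35.2, -3.4]
ft_force: [-1.0, -0.6, -0.9]
finger_gap: 43.4
grip_force: 26.3
```

Emit:
{"name": "apply_moves", "arguments": {"rows": [[0.5,0,0.3,0,0,0],[0.3,0,0.4,0,0,0],[0,0,0,0,0,0],[0,0,0,0,0,0],[0,0,0,0,0,0]]}}

```text
time: 37.33
tool_pos: [619.5, -97.8, 51.4]
tcp_rot: [180.0, -35.2, -3.4]
ft_force: [-0.3, -0.2, -0.2]
finger_gap: 43.5
grip_force: 26.3
```

Emit:
{"name": "apply_moves", "arguments": {"rows": [[0.6,0,0.5,0,0,0],[0.3,0,0.2,0,0,0],[0,0,0,0,0,0],[0,0,0,0,0,0],[0,0,0,0,0,0]]}}

```text
time: 37.95
tool_pos: [619.8, -97.7, 50.8]
tcp_rot: [180.0, -35.1, -3.3]
ft_force: [-15.1, -1.4, 9.2]
finger_gap: 43.7
grip_force: 28.3
```

Emit:
{"name": "apply_moves", "arguments": {"rows": [[0,0,0.6,0,0,0],[0,0,0,0,0,0],[0,0,0,0,0,0],[0,0,0,0,0,0],[0,0,0,0,0,0]]}}

```text
time: 38.58
tool_pos: [620.1, -97.8, 50.7]
tcp_rot: [180.0, -35.1, -3.3]
ft_force: [-21.0, 1.1, 16.8]
finger_gap: 43.8
grip_force: 29.8
```

Seated against the rail and floor; release and retreat.

Emit:
{"name": "apply_moves", "arguments": {"rows": [[0,0,0,0,0,0],[0,0,0,0,0,0],[0,0,0,0,0,0],[0,0,0,0,0,0],[0,0,0,0,0,0]], "fingers": 62}}

```text
time: 39.2
tool_pos: [621.0, -97.8, 50.8]
tcp_rot: [180.0, -35.2, -3.4]
ft_force: [0.7, 0.1, 0.3]
finger_gap: 62.1
grip_force: 0.0
```

Emit:
{"name": "apply_moves", "arguments": {"rows": [[0,0,-22,0,0,0],[0,0,-22,0,0,0],[0,0,-22,0,0,0],[0,0,-22,0,0,0],[0,0,-22,0,0,0]]}}

```text
time: 39.83
tool_pos: [557.3, -94.0, 141.2]
tcp_rot: [180.0, -35.2, -3.4]
ft_force: [0.3, 0.0, 0.5]
finger_gap: 62.6
grip_force: 0.0
```

```bash
python3 - <<'E'
from h import *
p,d,W=wrist();checkblocks(W,d,[(-27,-60.5),(-27,60.5),(47,60.5),(47,-60.5)])
s=sense();print(s["tool_pos"],s["joint_pos"])
p,d=eyes.snapshot("scene");L=act(pts(d,eyes.get_calibration("scene")))
m=(L[...,1]<105)&(L[...,0]<-125)&(L[...,0]>-215)&(L[...,2]>50)&(L[...,1]>40)&(L[...,2]<130)
q=L[m];print(len(q),np.percentile(np.arctan2(-q[:,0]-100,q[:,2]-42),[10,50,90])+.175)
E
```

```text
(-27, -60.5) 2900 73.36995987844075 (array([-26.03118485, -61.85385093]), np.float64(0.11377058470224335), np.float64(0.0))
(-27, 60.5) 3066 73.31609012260073 (array([-26.35668036,  59.62738096]), np.float64(359.35975927542694), np.float64(0.0027314064157013514))
(47, 60.5) 2341 73.35503888835584 (array([47.70266157, 59.809517  ]), np.float64(359.71473879964475), np.float64(0.0019011371896574228))
(47, -60.5) 2245 73.4178955226221 (array([ 47.24054305, -57.64675687]), np.float64(0.3275887713618666), np.float64(0.000924602541338402))
[557.66637322 -94.29824816 143.89232966] [-21.46568008 -26.38273187 131.88657996  15.60776234  41.56338616
  63.22250541]
502 [1.01739626 1.06574219 1.10084091]
```

```bash
python3 - <<'E'
from h import *
w=[((520,-70,210),YA,25,0,4),(hook(1.1,10,-37,12)+[0,0,110],YA,10,0,5),(hook(1.1,10,-37,12)+[0,0,110],YA,10,0,1),(hook(1.1,10,-37,12),YA,10,0,5)]
for j in np.arange(1.1,.09,-.1):
    a=10+10*(1.1-j); w.append((hook(j,a,-17,10),YA,a,0,1))
for x in w: print(np.round(x[0]))
plan(w)
E
```

```text
[520 -70 210]
[434. -25. 200.]
[434. -25. 200.]
[434. -25.  90.]
[453. -26.  95.]
[461. -27. 104.]
[469. -27. 111.]
[478. -28. 118.]
[487. -28. 123.]
[497. -29. 128.]
[507. -29. 132.]
[518. -30. 135.]
[529. -31. 136.]
[541. -31. 137.]
[552. -32. 136.]
[[1.5, -5.5, -19.4, 0.002, -0.051, 0], [0.6, -5.6, -19.4, 0, -0.044, 0], [-0.3, -5.6, -19.4, 0, -0.043, 0], [-1.2, -5.6, -19.3, 0, -0.044, 0], [-16.9, -7.9, -5.7, 0, -0.052, 0]]
[[-17.1, -8, -4.7, 0, -0.053, 0], [-17.3, -7.9, -3.9, 0, -0.052, 0], [-17.6, -7.9, -2.9, 0, -0.052, 0], [-17.6, -8, -2, 0, -0.053, 0], [0, 0, 0, 0, 0, 0]]
[[-3.9, 0, 21.7, 0, 0, 0], [-3.8, 0, 21.6, 0, 0, 0], [-3.8, 0, 21.7, 0, 0, 0], [-3.8, 0, 21.7, 0, 0, 0], [-3.8, 0, 21.6, 0, 0, 0]]
[[20, 0, -2, 0, 0, 0], [8.6, 0, -6.8, 0, 0.018, 0], [9.3, 0, -5.7, 0, 0.017, 0], [10, 0, -4.7, 0, 0.018, 0], [10.5, 0, -3.5, 0, 0.017, 0]]
[[10.9, 0, -2.2, 0, 0.018, 0], [11.1, 0, -0.9, 0, 0.017, 0], [11.2, 0, 0.3, 0, 0.018, 0], [11.1, -0.1, 1.6, 0, 0.017, 0], [10.8, 0, 2.9, 0, 0.017, 0]]
[[10.5, 0, 4.2, 0, 0.018, 0], [0, 0, 0, 0, 0, 0], [0, 0, 0, 0, 0, 0], [0, 0, 0, 0, 0, 0], [0, 0, 0, 0, 0, 0]]
```

Emit:
{"name": "apply_moves", "arguments": {"rows": [[1.5,-5.5,-19.4,0.002,-0.051,0],[0.6,-5.6,-19.4,0,-0.044,0],[-0.3,-5.6,-19.4,0,-0.043,0],[-1.2,-5.6,-19.3,0,-0.044,0],[-16.9,-7.9,-5.7,0,-0.052,0]], "fingers": 0}}

```text
time: 40.55
tool_pos: [503.3, -60.7, 206.9]
tcp_rot: [-180.0, -21.9, -3.3]
ft_force: [-0.1, 0.2, 0.5]
finger_gap: 0.1
grip_force: 0.0
```

Emit:
{"name": "apply_moves", "arguments": {"rows": [[-17.1,-8,-4.7,0,-0.053,0],[-17.3,-7.9,-3.9,0,-0.052,0],[-17.6,-7.9,-2.9,0,-0.052,0],[-17.6,-8,-2,0,-0.053,0],[0,0,0,0,0,0]]}}

```text
time: 41.18
tool_pos: [433.9, -24.3, 197.0]
tcp_rot: [-179.9, -9.7, -3.3]
ft_force: [0.5, 0.8, -0.4]
finger_gap: 0.0
grip_force: 0.0
```

```bash
python3 - <<'E'
from h import *
s=sense();print(s["tool_pos"],s["tcp_rot"],s["joint_pos"])
w=[(hook(1.1,10,-37,12),YA,10,0,5)]
for j in np.arange(1.1,.09,-.1):
    a=10+10*(1.1-j); w.append((hook(j,a,-17,10),YA,a,0,1))
plan(w)
E
```

```text
[433.85077432 -24.31401808 196.97128149] [-179.91559807   -9.71044157   -3.25545408] [-11.17190893 -29.38362702 121.62255239   1.44553482  78.15656509
  81.89854473]
[[-3.5, 0.2, 21.1, -0.002, 0.145, 0.001], [-6.6, 0.2, 20.4, 0, -0.035, 0], [-5.8, 0.1, 20.6, 0, -0.035, 0], [-5.2, 0.2, 20.8, 0, -0.035, 0], [-4.4, 0.2, 20.9, 0, -0.035, 0]]
[[20, 0, -2, 0, 0, 0], [8.6, 0, -6.8, 0, 0.018, 0], [9.4, 0, -5.7, 0, 0.017, 0], [10, 0, -4.7, 0, 0.017, 0], [10.5, 0, -3.4, 0, 0.018, 0]]
[[10.9, 0, -2.3, 0, 0.017, 0], [11.1, 0, -0.9, 0, 0.018, 0], [11.1, 0, 0.3, 0, 0.017, 0], [11.1, 0, 1.7, 0, 0.018, 0], [10.9, 0, 2.9, 0, 0.017, 0]]
[[10.5, -0.1, 4.1, 0, 0.018, 0], [0, 0, 0, 0, 0, 0], [0, 0, 0, 0, 0, 0], [0, 0, 0, 0, 0, 0], [0, 0, 0, 0, 0, 0]]
```

Emit:
{"name": "apply_moves", "arguments": {"rows": [[-3.8,0,21.2,0,0.004,0],[-3.7,0,21.2,0,0,0],[-3.7,0,21.2,0,0,0],[-3.7,0,21.2,0,0,0],[-3.7,0,21.2,0,0,0]]}}

```text
time: 41.8
tool_pos: [434.2, -25.0, 89.1]
tcp_rot: [-179.9, -10.1, -3.3]
ft_force: [0.2, -0.9, 0.2]
finger_gap: 0.0
grip_force: 0.0
```

Emit:
{"name": "apply_moves", "arguments": {"rows": [[20,0,-2,0,0,0],[8.6,0,-6.8,0,0.018,0],[9.4,0,-5.7,0,0.017,0],[10,0,-4.7,0,0.017,0],[10.5,0,-3.4,0,0.018,0]]}}

```text
time: 42.42
tool_pos: [486.6, -27.9, 124.5]
tcp_rot: [-179.9, -14.1, -3.3]
ft_force: [-6.9, 0.9, 2.6]
finger_gap: 0.2
grip_force: 2.8
```

Emit:
{"name": "apply_moves", "arguments": {"rows": [[10.9,0,-2.3,0,0.017,0],[11.1,0,-0.9,0,0.018,0],[11.1,0,0.3,0,0.017,0],[11.1,0,1.7,0,0.018,0],[10.9,0,2.9,0,0.017,0]]}}

```text
time: 43.05
tool_pos: [540.9, -31.0, 137.4]
tcp_rot: [-179.9, -19.1, -3.3]
ft_force: [-3.1, -0.1, 1.1]
finger_gap: 0.0
grip_force: 1.4
```

```bash
python3 - <<'E'
from h import *
s=sense();print(act(s["tool_pos"]),s["tcp_rot"],s["ft_force"])
p,d=eyes.snapshot("scene");L=act(pts(d,eyes.get_calibration("scene")))
m=(L[...,1]<110)&(L[...,0]<-70)&(L[...,0]>-200)&(L[...,1]>40)&(L[...,2]<170)&(L[...,2]>120)
q=L[m];print(len(q),np.percentile(q,[10,50,90],axis=0),np.percentile(np.arctan2(-q[:,0]-100,q[:,2]-42),[10,50,90])+.175)
json.dump([YA,19,0],open("st.json","w"))
plan([(hook(.1,20,-17,10),YA,20,0,1),(hook(0.05,20,-17,10),YA,20,0,1),(hook(0,20,-17,10),YA,20,0,1)])
E
```

```text
[-115.29679375    0.36993697  137.38472587] [-179.93701327  -19.06925528   -3.33554874] [-3.12828776 -0.13473341  1.10380371]
102 [[-108.49773738   50.12334345  148.4380353 ]
 [-103.02701319   78.39369438  156.91172389]
 [ -99.49084282  105.26297451  159.70724305]] [0.17051267 0.20131728 0.24926045]
[[9.2, 0.4, 4.2, -0.001, 0.015, -0.001], [5, 0, 2.4, 0, 0, 0], [4.8, 0, 2.6, 0, 0, 0], [0, 0, 0, 0, 0, 0], [0, 0, 0, 0, 0, 0]]
```

Emit:
{"name": "apply_moves", "arguments": {"rows": [[9.2,0.4,4.2,0,0.015,0],[5,0,2.4,0,0,0],[3,0,1.6,0,0,0],[0,0,0,0,0,0],[0,0,0,0,0,0]]}}

```text
time: 43.72
tool_pos: [559.0, -32.5, 135.0]
tcp_rot: [-179.9, -19.8, -3.3]
ft_force: [0.2, 0.1, -0.2]
finger_gap: -0.0
grip_force: 0.0
```

Emit:
{"name": "apply_moves", "arguments": {"rows": [[1,0,0.4,0,0,0],[1,0,0.4,0,0,0],[0,0,0,0,0,0],[0,0,0,0,0,0],[0,0,0,0,0,0]]}}

```text
time: 44.35
tool_pos: [561.0, -32.5, 134.9]
tcp_rot: [-179.9, -19.8, -3.3]
ft_force: [-3.2, -0.3, 0.6]
finger_gap: 0.1
grip_force: 1.3
```

Emit:
{"name": "apply_moves", "arguments": {"rows": [[1,0,0.4,0,0,0],[1,0,0.4,0,0,0],[0,0,0,0,0,0],[0,0,0,0,0,0],[0,0,0,0,0,0]]}}

```text
time: 44.98
tool_pos: [562.7, -32.7, 134.6]
tcp_rot: [-179.9, -19.8, -3.3]
ft_force: [-6.7, -0.6, 1.5]
finger_gap: -0.2
grip_force: 3.3
```

Emit:
{"name": "apply_moves", "arguments": {"rows": [[1,0,0.4,0,0,0],[1,0,0.4,0,0,0],[0,0,0,0,0,0],[0,0,0,0,0,0],[0,0,0,0,0,0]]}}

```text
time: 45.6
tool_pos: [563.2, -32.7, 134.3]
tcp_rot: [-179.9, -19.5, -3.3]
ft_force: [-24.8, 0.4, 13.9]
finger_gap: -0.0
grip_force: 13.5
```

Emit:
{"name": "apply_moves", "arguments": {"rows": [[1,0,0.4,0,0,0],[0.5,0,0.2,0,0,0],[0,0,0,0,0,0],[0,0,0,0,0,0],[0,0,0,0,0,0]]}}

```text
time: 46.22
tool_pos: [563.5, -32.7, 134.2]
tcp_rot: [-179.9, -19.4, -3.3]
ft_force: [-39.0, 1.1, 25.7]
finger_gap: -0.0
grip_force: 21.8
```

Hard stop reached: the flap is shut. Back off and check.

Emit:
{"name": "apply_moves", "arguments": {"rows": [[-5,0,0,0,0,0],[-10,0,-5,0,0,0],[-12,0,-10,0,0,0],[0,0,-20,0,0,0],[0,0,0,0,0,0]]}}

```text
time: 46.85
tool_pos: [531.0, -30.9, 160.8]
tcp_rot: [-180.0, -20.1, -3.3]
ft_force: [0.4, -0.4, -0.0]
finger_gap: -0.2
grip_force: 0.0
```

Emit:
{"name": "apply_moves", "arguments": {"rows": [[-10,0,-30,0,0,0],[-10,0,-30,0,0,0],[0,0,-30,0,0,0],[0,0,0,0,0,0],[0,0,0,0,0,0]]}}

```text
time: 47.48
tool_pos: [480.6, -28.0, 235.3]
tcp_rot: [-179.9, -19.8, -3.3]
ft_force: [0.2, -0.4, 0.2]
finger_gap: -0.1
grip_force: 0.0
```

```bash
python3 - <<'E'
from h import *
s=sense();print(s["tool_pos"],s["ft_force"])
p,d,W=wrist();checkblocks(W,d,[(-27,-60.5),(-27,60.5)])
p,d=eyes.snapshot("scene");L=act(pts(d,eyes.get_calibration("scene")))
cv2.imwrite("pics/end.png",cv2.resize(p[130:300,200:420,::-1],None,fx=3,fy=3))
m=(L[...,1]<105)&(L[...,0]<-60)&(L[...,0]>-130)&(L[...,1]>20)&(L[...,2]<175)&(L[...,2]>150)
q=L[m];print(len(q),np.percentile(q,[10,50,90],axis=0))
E
```

```text
[480.57974521 -27.95474043 235.30898197] [ 0.18379212 -0.42640594  0.1909884 ]
(-27, -60.5) 700 73.42116784476525 (array([-36.43450277, -87.35298581]), np.float64(269.6811139223741), np.float64(1.2477219846205092))
(-27, 60.5) 710 73.35573614360649 (array([-36.29108534,  36.67711911]), np.float64(269.7207185611125), np.float64(1.1951515193265871))
106 [[-86.08712379  30.98564075 151.93890413]
 [-81.24666568  65.52693728 154.98514892]
 [-76.75787121  97.06088393 158.15217958]]
```

View pics/end.png

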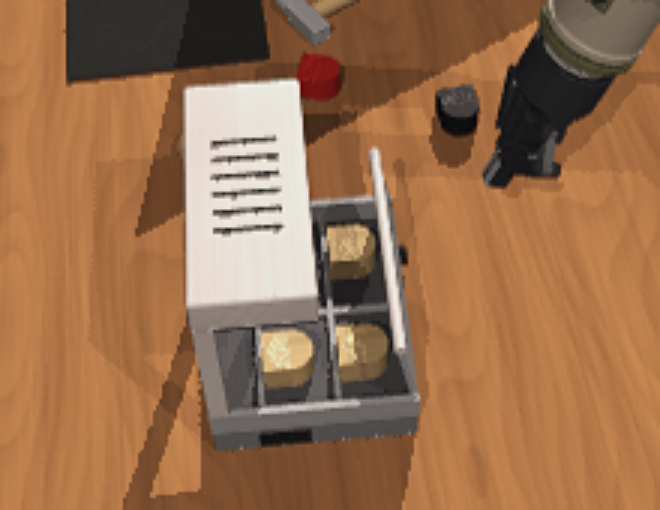

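```bash
python3 -c "
from bench import job
print(job.hand_in())"
```

```text
the job is handed in; nothing more can be done
None
```

The job is handed in at about 47.5 s of the 72 s: all four blocks measured square and against their rails before the flap was closed, the flap is shut against its stop, the lamp and bystanders were left alone, and no verdict came back.

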